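Load a mounting rail from the stock rack into a sprung assembly jig

TASK

Take the metal mounting rail out of the stock rack by lifting its front end over the rack's front lip and drawing it out endwise from under the cover. Then load it into the assembly jig, open side down as it was: hook its far end under the jig's tongue, push the spring plunger back, and swing the front end down behind the front stop, so that the rail lies flat on the bed, held between plunger and stop. Let go, and leave everything else on the table where it is.

Things in the scene. Friction and masses are not known exactly. Their poses are not given: they have to be found in the camera images.
- rail_mid (a point): Centre of the steel mounting rail (half-way along, across and up), a straight hat-shaped section lying open side down: 200 mm long (x), 15 mm high, web with vertical sides 27 mm wide (dark slots along its top), foot flanges 35 mm wide over all, 2.5 mm thick. x points from the front end (nearer the robot) to the far end (under the cover). About 0.14 kg.
- rail: The rail; origin at the centre of its underside, axes as its middle's. Grip it across the 27 mm web, fingertips 3 mm or more above its underside, to stay above the flanges. At the start its front end is 4 to 20 mm behind the rack's lip and 44 to 60 mm of its far end is under the cover.
- rail_front (a point): Middle of the bottom edge of the rail's front end: 100 mm along -x from its middle, at its underside.
- rail_far (a point): Middle of the bottom edge of the rail's far end: 100 mm along +x from its middle, at its underside.
- rack: Fixed stock rack of grey sheet metal, 257 x 190 mm. Origin: centre of its underside, on the table; x along its two lanes, away from the robot; z up. Lane centre lines at y = -45 and +45 mm: one holds the rail, the other a plastic duct. Floor top at z = 6 mm; back wall at x = 115 mm. Between lip and cover it is open above, without walls.
- rack_lip (a point): Middle of the rear top edge of the rack's front lip, a bar across the whole width, 8 mm thick (rack x = -120 to -112 mm), its top 20 mm above the rack's floor top, at z = 26 mm.
- rack_mouth (a point): Middle of the front edge of the rack's cover, at the height of the floor top; rack's axes. The cover reaches over the far ends, rack x = 48 to 115 mm; underside 32 mm above the floor top (z = 38 mm), top at z = 41 mm. Under it each lane is 46 mm wide between 4 mm walls.
- jig: Fixed assembly jig, 280 x 90 mm, aluminium bed with dark steel fittings. Origin: on its underside, on the table, below the middle of the seated rail; x along the rail's place, away from the robot, towards tongue and plunger; z up. Bed top at z = 8 mm. Side guides 40 mm apart, 8 mm high above the bed, from x = 25 mm on, flared at x = 2 to 27 mm.
- jig_bed (a point): Middle of the rail's place, on the jig's bed top; jig's axes. A seated rail has the middle of its underside here.
- jig_stop (a point): Middle of the top edge of the front stop, on the rail's side. The stop is a block at jig x = -112 to -100 mm, 60 mm wide, 12 mm high above the bed.
- jig_tongue (a point): Middle of the lower front edge of the tongue, the retaining lip over the rail's far end: jig x = 72 to 130 mm, its underside 26 mm above the bed (z = 34 mm), its top at z = 39 mm, with a small upward flare in front of it (x = 58 to 72 mm, up to z = 45 mm).
- plunger (a joint): Travel of the spring plunger under the tongue, m: 0 = forward, face at jig x = 92 mm; grows as it is pushed back (+x), at most 0.018. Face 34 mm wide, 2 to 20 mm above the bed. Spring: 4.2 N at 0, 7 N at 8 mm, 10.5 N at 18 mm. A seated rail, pressed to the front stop by the spring, holds it at 0.008; to swing in, the rail needs it at about 0.010 to 0.016.
- duct: Length of slotted grey plastic wiring duct, 200 x 40 x 25 mm, open side up, in the rack's other lane; origin: centre of its underside. To be left alone.
- driver: Screwdriver, 190 mm long, about 30 mm thick, lying along its x on the table between rack and jig. To be left alone.
- pliers: Pliers with dark handles, about 150 mm long, on the table beyond rack and jig. To be left alone.
- tape: Roll of yellow tape, 100 mm across, 19 mm high, lying flat between the robot and the work; origin: centre of its underside. To be left alone.
- supply: Grey power supply module, 60 x 90 x 100 mm high, at the back; origin: centre of its underside. To be left alone.
- terminals: Block of grey terminals, 44 x 50 x 42 mm high, at the back; origin: centre of its underside. To be left alone.
- cleaner: White plastic bottle, 56 mm across, 120 mm high, at the back; origin: centre of its underside. To be left alone.
Mind the look-alikes: they are no part of the job. There is more than one size of the rail; the job needs the middle-sized.

How it is judged:
By the outcome, as a careful person would: the job done as asked, in the order asked, and still so for the second after the job is handed in, with the robot touching nothing.
It also fails if it takes over 51 s, if anything falls off the work surface, if the arm or the gripper's body presses on something with over 40 N, if the wrist force passes 120 N, or if a joint passes its speed limit or range.

ROBOT

A 6-joint arm with a two-finger parallel gripper is mounted at the origin on the work surface. World frame = base frame: x ahead of the robot, y to its left, z up, the work surface at z = 0. Lengths are in m, angles in rad, forces in N, time in s.
With the tool pointing down it reaches from about 0.425 to 0.95 m from the base axis. Payload 3.5 kg.
Tool frame: the origin (TCP) lies at the very end of the fingers, on their centre line; the grasp point (between the pads) lies behind it (ctrl.grasp_offset is the z of the grasp point in the tool frame, in m); z points along the fingers, x is the direction in which the jaws open and shut, and the axes are right-handed (so a half turn about z gives the same grasp; the last joint's range is limited). The gripper opens to 85 mm and grips with 20 to 120 N. Pads are 22 mm wide; open, the fingers measure 114 mm over their backs; the gripper's body (76 mm by 85 mm) begins 54 mm behind the grasp point. The pads swing forward as they close: fully open they stand 13 mm farther back than shut.
Start: joints at [-1.31, 0.286, 1.577, -0, 1.279, -0.15], TCP at [0.27, -0.619, 0.231] pointing down, gripper open.
Joint ranges: [-2.77, 2.77], [-0.9, 2.22], [0.21, 2.48], [-1.53, 4.67], [0.24, 2.81], [-2.84, 2.84]. Speed limits (rad/s): [2.79, 2.79, 3.14, 3.14, 3.14, 3.14].

INTERFACE

Orientations are given as a unit quaternion [x, y, z, w].
In Python, from plant import ctrl gives the robot as it stands.
- The arm moves only by the shell command python3 -m jog 'ROWS' [FORCE]. ROWS is JSON, a list of rows, each an object with "grip": the closure, from 0 (fully open) to 1 (shut); "xyz": the shift along the tool's x, y, z in m, a list of three; "dr": the turn, a rotation vector about the tool's x, y, z in rad, a list of three. A call has 1 to 12 rows; each row is the pose to reach, as a shift and turn from the pose commanded when the call began, along the tool's axes at that moment; what a row does not reach only later rows make up. A row lasts 1/12 s, in which the tool goes at most 41.7 mm and 7.16 degrees, less where a joint would pass 70% of its speed; a pose out of reach is approached as far as the arm can. A call with a gripper value outside its range is refused whole. The fingers move at their own pace and stop on an object; FORCE is the grip in N (left out, the last holds). Time passes only in rows, so rows that repeat a pose let the fingers close. It gives the time, the measured TCP pose, the force and the opening at its end, in the units of the state.
- ctrl.get_state(): the state, without advancing time (a new reading comes with each control period).
- ctrl.read_camera(name): name is "side" or "top"; returns the picture (480x640x3 uint8, red, green, blue); there is no depth.
- ctrl.get_calibration(name): a dict with "mtx" (3x3 intrinsics, pixels), "R" (3x3) and "t" (3): a world point X has camera coordinates R X + t. Camera axes: x right, y down, z forward; pixel columns grow to the right and rows downward; lengths in m; the calibration is good to about 2 mm. A picture is of the moment at which its call begins. get_calibration takes no time and is no camera call.
- ctrl.sign_off(): hands the job in, once; it reports no verdict.
The state is a dict: "time": time; "qpos": joint angles; "dq": joint speeds; "joint_efforts": joint torques, N m; "eef_pos": TCP position; "tcp_rot": TCP orientation; "contact_force": force on the tool from outside, world axes, zero at the start; "wrist_torque": the same for the moment, N m; "opening": opening from 0.0 (shut) to 1.0 (fully open).
Only numpy, scipy, OpenCV 4.12 (cv2) and the standard library are available. Lean on these libraries where they do the work, as an engineer would, in place of code of your own. Each camera call takes 0.05 s, during which the arm holds its last target.

## Working session

There is one attempt and no reset: what is moved stays moved. The work goes in short steps, Python scripts to look and compute and a shell command to move; the robot and the scene stay as the last step left them, time stands still between calls to the robot, and variables do not carry over. Pictures are saved under pics/ and viewed, and the job is handed in when it is done.

```bash
ls; mkdir -p pics; python3 - <<'E'
from plant import ctrl
import cv2
s=ctrl.get_state();print(s, ctrl.grasp_offset)
for n in("top","side"):
    im=ctrl.read_camera(n);cv2.imwrite(f"pics/{n}0.png",im[:,:,::-1])
    c=ctrl.get_calibration(n);print(n,c)
E
```

```text
pics
{'time': 0.0, 'qpos': array([-1.30997207e+00,  2.87196728e-01,  1.57814717e+00,  2.77116935e-05,
        1.27858530e+00, -1.49984653e-01]), 'dq': array([-0.0010176 ,  0.00185638,  0.00129599,  0.00047953, -0.00039871,
        0.00139884]), 'joint_efforts': array([-1.45421368e-04, -4.05975938e+01, -2.92625588e+01, -1.40880816e-04,
        5.77209590e-03,  5.06406138e-06]), 'eef_pos': array([ 0.26943787, -0.61819491,  0.22994261]), 'tcp_rot': array([ 8.36463331e-01, -5.48021652e-01, -8.61738196e-04, -7.88950306e-04]), 'contact_force': array([-0.02348849,  0.93265536,  0.90904857]), 'wrist_torque': array([-0.01059495, -0.00950541,  0.00922588]), 'opening': 1.0012300284838564} -0.0187
top {'mtx': array([[460.53972969,   0.        , 326.29234999],
       [  0.        , 460.53972969, 235.88173161],
       [  0.        ,   0.        ,   1.        ]]), 'R': array([[-0.01168374, -0.99989842,  0.00816315],
       [-0.98932167,  0.01037328, -0.14537891],
       [ 0.14527947, -0.00977455, -0.98934237]]), 't': array([-0.14485065,  0.55576056,  1.27710535])}
side {'mtx': array([[561.30117042,   0.        , 327.51220272],
       [  0.        , 561.30117042, 242.23069388],
       [  0.        ,   0.        ,   1.        ]]), 'R': array([[-0.98624802, -0.16485464, -0.01173864],
       [-0.07488952,  0.50908467, -0.85745225],
       [ 0.14733094, -0.84478148, -0.51442963]]), 't': array([0.53801115, 0.18224644, 1.38950305])}
```

View pics/top0.png

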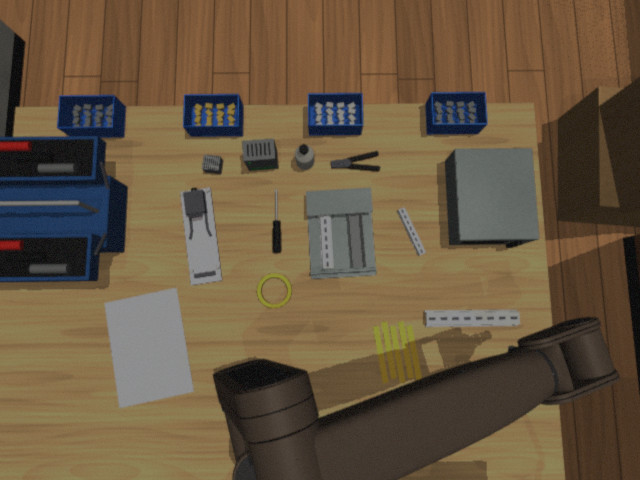

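View pics/side0.png

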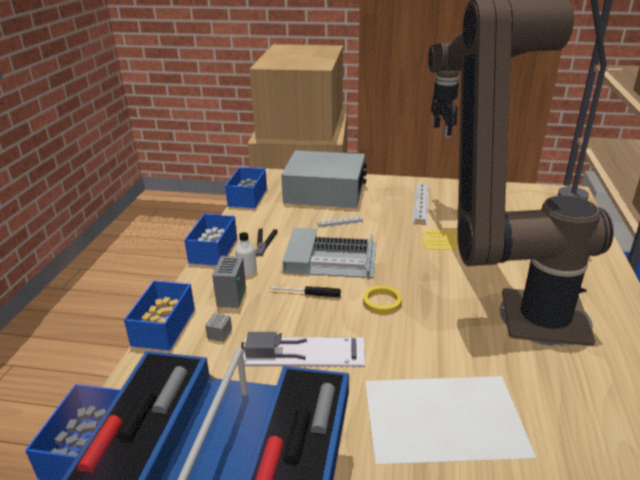

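Rail candidates in the top picture: a short thin one at (411,231) on the table, a big wide one at (472,318) on the table, and the one in the rack's left lane at (326,240). The last one fits: it's in the rack, part of it is under the cover, and it's the middle size. I'll confirm that in an enlarged crop.

```bash
python3 - <<'E'
import cv2
t=cv2.imread("pics/top0.png")
cv2.imwrite("pics/crop_rack.png",cv2.resize(t[180:285,300:440],None,fx=5.6,fy=5.6,interpolation=cv2.INTER_CUBIC))
cv2.imwrite("pics/crop_jig.png",cv2.resize(t[180:290,170:240],None,fx=5.4,fy=5.4,interpolation=cv2.INTER_CUBIC))
s=cv2.imread("pics/side0.png")
cv2.imwrite("pics/crop_s.png",cv2.resize(s[210:380,200:400],None,fx=3.5,fy=3.5,interpolation=cv2.INTER_CUBIC))
E
```

```text
(no output)
```

View pics/crop_rack.png

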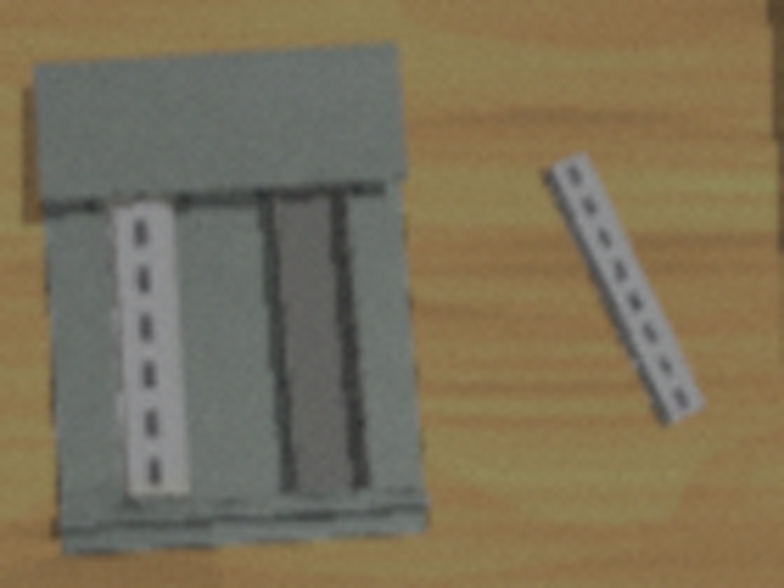

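View pics/crop_jig.png

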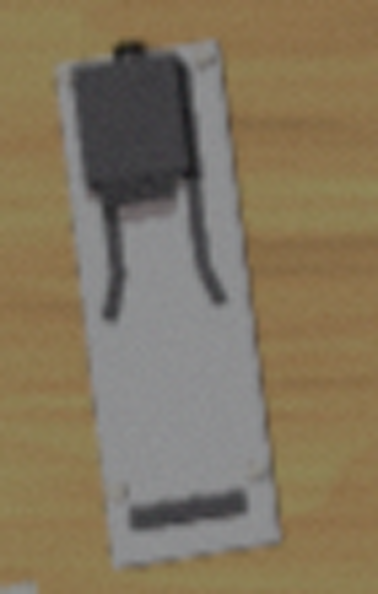

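View pics/crop_s.png

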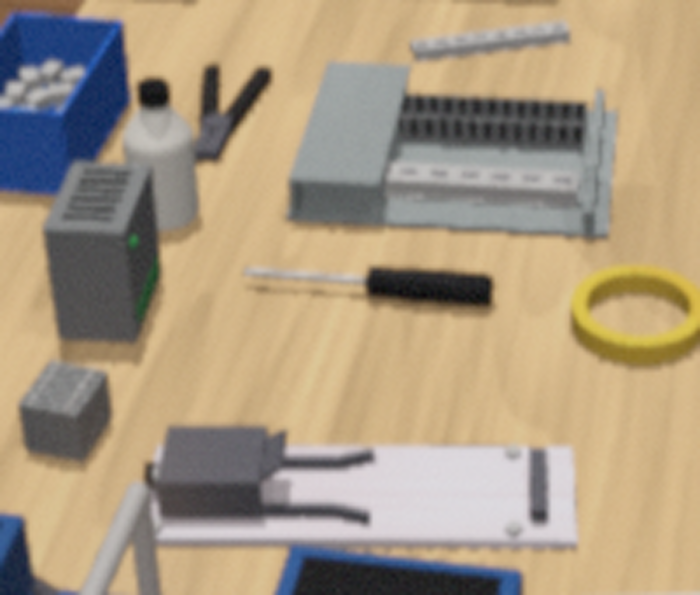

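The crop confirms it: the slotted rail in the rack's left lane, crop (113–187, 200–497), runs under the cover and is the middle-sized one. The duct is in the right lane. Next I'll fit the rack, rail and jig poses.

```bash
cat > h.py <<'E'
import numpy as np, cv2
from scipy.optimize import least_squares
from scipy.spatial.transform import Rotation as Rn
from plant import ctrl
C={n:ctrl.get_calibration(n) for n in("top","side")}
def proj(n,P):
    c=C[n];X=np.atleast_2d(P)@np.array(c["R"]).T+c["t"];u=X@np.array(c["mtx"]).T
    return u[:,:2]/u[:,2:]
def back(n,uv,z):
    c=C[n];d=np.array(c["R"]).T@np.linalg.solve(c["mtx"],[uv[0],uv[1],1.]);o=-np.array(c["R"]).T@c["t"]
    return o+d*(z-o[2])/d[2]
def W(p,L):
    L=np.atleast_2d(L).astype(float);c,s=np.cos(p[2]),np.sin(p[2])
    return np.c_[p[0]+c*L[:,0]-s*L[:,1],p[1]+s*L[:,0]+c*L[:,1],L[:,2]]
def fit(picks,p0):
    f=lambda p:np.concatenate([(proj(n,W(p,L))[0]-uv) for n,L,uv in picks])
    r=least_squares(f,p0,loss='soft_l1');print(r.x.round(4),np.round(r.fun.reshape(-1,2),1).tolist());return r.x
def box(x0,x1,y0,y1,z0,z1):
    P=np.array([[x,y,z] for x in(x0,x1) for y in(y0,y1) for z in(z0,z1)])/1e3
    E=[(a,b) for a in range(8) for b in range(a+1,8) if bin(a^b).count('1')==1]
    return [(P[a],P[b]) for a,b in E]
def draw(im,n,p,boxes,x0,y0,w,h,f,col=(0,0,255)):
    out=im if im.shape[0]!=480 or im.shape[1]!=640 else cv2.resize(im[y0:y0+h,x0:x0+w],None,fx=f,fy=f,interpolation=cv2.INTER_CUBIC)
    for b in boxes:
        for a,c in b:
            q=((proj(n,W(p,[a,c]))+0.5-[x0,y0])*f).astype(int)
            cv2.line(out,q[0].tolist(),q[1].tolist(),col,1)
    return out
E
cat > m.py <<'E'
from h import *
mm=lambda *a:np.array(a)/1e3
t=lambda x,y:np.array([x/5.4+170-.5,y/5.4+180-.5]); r=lambda x,y:np.array([x/5.6+300-.5,y/5.6+180-.5]); s=lambda x,y:np.array([x/3.5+200-.5,y/3.5+210-.5])
a=back("top",t(187,505),.02);b=back("top",t(135,120),.039);y=np.arctan2(*(b-a)[1::-1])
p0=[*(a[:2]+.106*np.array([np.cos(y),np.sin(y)])),y]
jp=[("top",mm(-112,30,20),t(133,527)),("top",mm(-112,-30,20),t(246,514)),("top",mm(-100,30,20),t(130,508)),("top",mm(-100,-30,20),t(244,492)),
("side",mm(-112,30,20),s(548,520)),("side",mm(-112,-30,20),s(546,451)),("side",mm(-100,-30,20),s(532,451)),("side",mm(-100,30,20),s(532,520))]
for L,x,y_ in[((-1,1),113,567),((-1,-1),281,540)]:pass
J=fit(jp,p0)
for u in[t(57,65),t(217,42),t(281,540),t(113,567)]:
    w=back("top",u,.008);d=w[:2]-J[:2];c,q=np.cos(J[2]),np.sin(J[2]);print("bed corner in jig",(c*d[0]+q*d[1]).round(4),(-q*d[0]+c*d[1]).round(4))
a=back("top",r(157,495),.021);b=back("top",r(143,204),.021);y=np.arctan2(*(b-a)[1::-1])
c=a[:2]+.1*np.array([np.cos(y),np.sin(y)]);print("rail top est",c,y)
print("side est",back("side",s(578,180),.021), "top front",a)
for u in[r(33,65),r(397,42)]:print("cover far",back("top",u,.041))
for u in[r(62,553),r(427,530)]:print("front corners",back("top",u,.006))
E
python3 m.py
```

```text
[0.5559 0.2166 0.1269] [[-1.2, 0.3], [-1.2, -0.1], [-1.0, -0.3], [-1.3, -0.2], [0.5, -3.3], [0.9, -1.4], [-0.3, -1.4], [-0.3, -3.4]]
bed corner in jig 0.1479 0.0465
bed corner in jig 0.1488 -0.0419
bed corner in jig -0.1282 -0.0479
bed corner in jig -0.1301 0.0423
rail top est [ 0.56388865 -0.15009659] 0.035976019608514716
side est [ 0.46489838 -0.15117572  0.021     ] top front [ 0.46395336 -0.15369341  0.021     ]
cover far [ 0.68617242 -0.09186295  0.041     ]
cover far [ 0.69660311 -0.28104665  0.041     ]
front corners [ 0.43559823 -0.10431418  0.006     ]
front corners [ 0.445375   -0.29380382  0.006     ]
```

```bash
cat >> m.py <<'E'
jp+=[("top",mm(150,45,8),t(57,65)),("top",mm(150,-45,8),t(217,42)),("top",mm(-130,-45,8),t(281,540)),("top",mm(-130,45,8),t(113,567)),
("side",mm(-130,45,8),s(576,541)),("side",mm(-130,-45,8),s(574,446))]
J=fit(jp,p0)
R=fit([("top",mm(115,95,41),r(33,65)),("top",mm(115,-95,41),r(397,42)),("top",mm(-128.5,95,6),r(62,553)),("top",mm(-128.5,-95,6),r(427,530)),
("side",mm(-128.5,-95,6),s(617,110)),("side",mm(-128.5,95,6),s(609,233)),("side",mm(115,95,41),s(289,185)),("side",mm(48,95,41),s(386,193))],[.565,-.19,.053])
RL=fit([("top",mm(-100,13.5,15+6),r(128,497)),("top",mm(-100,-13.5,21),r(188,493)),("top",mm(40,13.5,21),r(114,210)),("top",mm(40,-13.5,21),r(174,206)),
("side",mm(-100,13.5,21),s(577,191)),("side",mm(-100,-13.5,21),s(577,168))],[.565,-.15,.045])
np.save("J.npy",J);np.save("R.npy",R);np.save("RL.npy",RL)
B={"J":[box(-130,150,-45,45,0,8),box(-112,-100,-30,30,8,20),box(72,130,-20,20,34,39)],"R":[box(-128.5,128.5,-95,95,0,6),box(-120,-112,-95,95,6,26),box(48,115,-95,95,38,41)],"L":[box(-100,100,-13.5,13.5,8.5,21),box(-100,100,-17.5,17.5,6,8.5)]}
T=cv2.imread("pics/top0.png");S=cv2.imread("pics/side0.png")
o=draw(T,"top",R,B["R"],295,175,90,110,5.4);o=draw(o,"top",RL,B["L"],295,175,90,110,5.4,(0,255,0));o2=draw(T,"top",J,B["J"],175,175,57,110,5.4)
cv2.imwrite("pics/ov_t.png",np.hstack([o,o2]))
o=draw(S,"side",R,B["R"],270,215,120,70,6.4);o=draw(o,"side",RL,B["L"],270,215,120,70,6.4,(0,255,0));cv2.imwrite("pics/ov_s.png",o)
o=draw(S,"side",J,B["J"],235,320,140,60,5.6);cv2.imwrite("pics/ov_j.png",o)
E
python3 m.py
```

```text
[0.5559 0.2166 0.1269] [[-1.2, 0.3], [-1.2, -0.1], [-1.0, -0.3], [-1.3, -0.2], [0.5, -3.3], [0.9, -1.4], [-0.3, -1.4], [-0.3, -3.4]]
bed corner in jig 0.1479 0.0465
bed corner in jig 0.1488 -0.0419
bed corner in jig -0.1282 -0.0479
bed corner in jig -0.1301 0.0423
rail top est [ 0.56388865 -0.15009659] 0.035976019608514716
side est [ 0.46489838 -0.15117572  0.021     ] top front [ 0.46395336 -0.15369341  0.021     ]
cover far [ 0.68617242 -0.09186295  0.041     ]
cover far [ 0.69660311 -0.28104665  0.041     ]
front corners [ 0.43559823 -0.10431418  0.006     ]
front corners [ 0.445375   -0.29380382  0.006     ]
[0.556  0.2172 0.1377] [[-1.0, 0.4], [-1.0, -0.3], [-0.9, -0.3], [-1.1, -0.4], [0.6, -3.5], [0.7, -1.5], [-0.5, -1.6], [-0.3, -3.5], [-0.3, -0.6], [0.3, -0.6], [-0.7, 0.5], [-0.6, 0.1], [0.7, -0.7], [0.2, -0.3]]
[ 0.5702 -0.1912  0.0548] [[-0.6, 2.1], [-0.4, 2.1], [-0.3, -0.4], [-0.3, -0.6], [-0.3, -0.5], [-0.6, -0.4], [2.5, -1.8], [-1.1, -2.9]]
[ 0.5666 -0.1501  0.0361] [[0.5, -1.1], [-0.9, -0.8], [0.8, 2.4], [-0.7, 2.6], [-0.6, -1.1], [0.1, 0.3]]
```

View pics/ov_t.png

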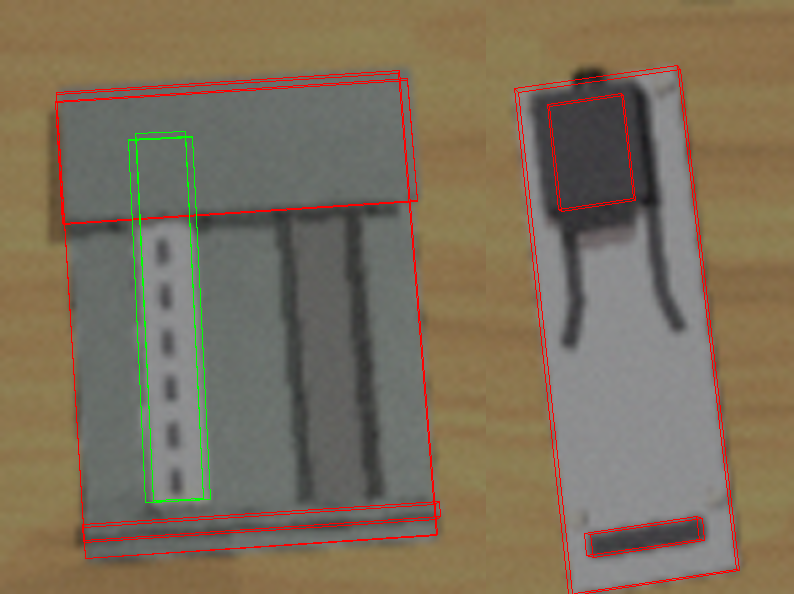

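View pics/ov_s.png

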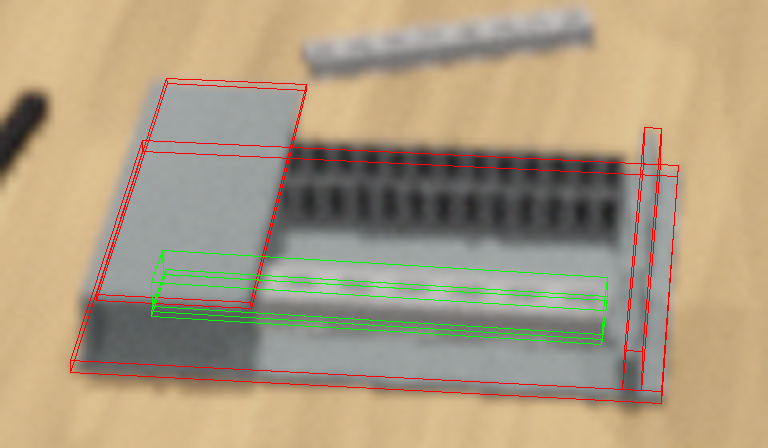

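View pics/ov_j.png

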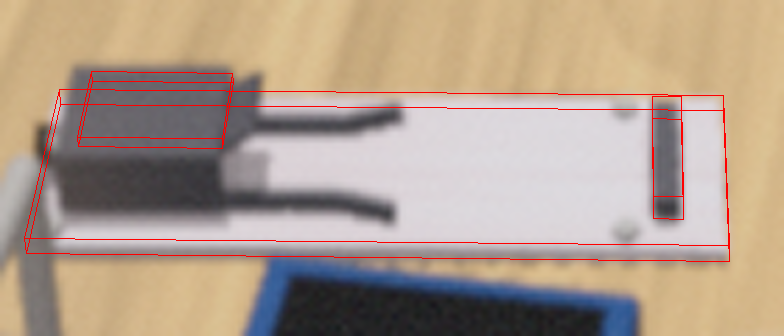

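```bash
cat > n.py <<'E'
from h import *
J=np.load("J.npy");r=lambda x,y:np.array([x/5.6+300-.5,y/5.6+180-.5])
a=back("top",r(154,470),.021);b=back("top",r(141,232),.021);print("slots yaw",np.arctan2(*(b-a)[1::-1]),a,b)
o=lambda x,y:np.array([x/5.4+175-.5-90*0,y/5.4+175-.5])
inv=lambda w:(lambda d:(np.cos(J[2])*d[0]+np.sin(J[2])*d[1],-np.sin(J[2])*d[0]+np.cos(J[2])*d[1]))(w[:2]-J[:2])
k=lambda x,y:np.array([(x-486)/5.4+175-.5,y/5.4+175-.5])
for n,u,z in[("flareL",(568,345),.012),("flareR",(682,328),.012),("gL",(573,250),.012),("gR",(655,210),.012),("tongL",(552,215),.039),("tongR",(635,200),.039),("stopL",(590,545),.02),("stopR",(703,530),.02)]:
    print(n,np.round(inv(back("top",k(*u),z)),4))
g=lambda x,y:np.array([x/5.6+235-.5,y/5.6+320-.5])
for n,u,z in[("flareR",(400,112),.016),("flareL",(394,212),.016),("plungerTopR",(268,152),.028),("stop",(667,105),.02),("stop",(667,200),.02),("tongR",(240,70),.039)]:
    print("side",n,np.round(inv(back("side",g(*u),z)),4))
E
python3 n.py
```

```text
slots yaw 0.042560016657652196 [ 0.47684048 -0.15230514  0.021     ] [ 0.60127768 -0.14700589  0.021     ]
flareL [0.0034 0.0299]
flareR [ 0.0035 -0.0319]
gL [0.0549 0.0217]
gR [ 0.0703 -0.0247]
tongL [0.0694 0.0237]
tongR [ 0.071  -0.0209]
stopL [-0.1065  0.0277]
stopR [-0.1075 -0.0324]
side flareR [ 0.0044 -0.0236]
side flareL [0.0031 0.0363]
side plungerTopR [0.0547 0.0153]
side stop [-0.1059 -0.0249]
side stop [-0.1053  0.0321]
side tongR [ 0.0692 -0.022 ]
```

```bash
cat > go.py <<'E'
from h import *
def go(pos,yaw,pitch=0.,flip=0):
    """target TCP pos; rail frame yaw; pitch>0: front end up (about rail y). prints tool-frame shift/turn"""
    s=ctrl.get_state();Rc=Rn.from_quat(s["tcp_rot"])
    # nominal tool: z down; x along -rail y (flip=0) => y = z x x
    F=Rn.from_euler('z',yaw)*Rn.from_euler('y',pitch)   # rot +y: z->x, -x ->+z : front up
    X=np.array([0,-1,0.])*(1 if not flip else -1);Z=np.array([0,0,-1.]);Y=np.cross(Z,X)
    Rt=F*Rn.from_matrix(np.c_[X,Y,Z])
    d=Rc.inv().apply(np.array(pos)-s["eef_pos"]);dr=(Rc.inv()*Rt).as_rotvec()
    print("t",round(float(s["time"]),2),"pos",s["eef_pos"].round(4),"xyz",d.round(4).tolist(),"dr",dr.round(4).tolist(),"deg",np.degrees(np.linalg.norm(dr)).round(1),"F",s["contact_force"].round(1),"op",round(float(s["opening"]),3))
    return s
E
python3 - <<'E'
from go import *
s=go([.5205,-.1503,.10],.045,0,0);go([.5205,-.1503,.10],.045,0,1)
print(Rn.from_quat(s["tcp_rot"]).as_matrix().round(2))
E
```

```text
t 0.1 pos [ 0.2694 -0.6182  0.23  ] xyz [-0.3285, -0.417, 0.1309] dr [0.0, 0.0022, 0.3658] deg 21.0 F [ 0.4 -0.9  0.2] op 1.002
t 0.1 pos [ 0.2694 -0.6182  0.23  ] xyz [-0.3285, -0.417, 0.1309] dr [-0.0031, 0.0, -2.7758] deg 159.0 F [ 0.4 -0.9  0.2] op 1.002
[[ 0.4  -0.92 -0.  ]
 [-0.92 -0.4   0.  ]
 [-0.   -0.   -1.  ]]
```

```bash
python3 -m jog '[{"grip":0.2,"xyz":[-0.015,-0.02,0],"dr":[0,0,0.02]},{"grip":0.35,"xyz":[-0.04,-0.05,0],"dr":[0,0,0.04]},{"grip":0.35,"xyz":[-0.065,-0.08,0],"dr":[0,0,0.07]},{"grip":0.35,"xyz":[-0.09,-0.11,0],"dr":[0,0,0.1]},{"grip":0.35,"xyz":[-0.115,-0.14,0],"dr":[0,0,0.13]},{"grip":0.35,"xyz":[-0.14,-0.175,0],"dr":[0,0,0.16]},{"grip":0.35,"xyz":[-0.165,-0.207,0],"dr":[0,0,0.19]},{"grip":0.35,"xyz":[-0.19,-0.24,0],"dr":[0,0,0.22]},{"grip":0.35,"xyz":[-0.215,-0.272,0],"dr":[0,0,0.25]},{"grip":0.35,"xyz":[-0.24,-0.305,0],"dr":[0,0,0.28]},{"grip":0.35,"xyz":[-0.265,-0.337,0],"dr":[0,0,0.31]},{"grip":0.35,"xyz":[-0.28,-0.357,0.0],"dr":[0,0,0.34]}]' 40; python3 -c "
from go import *
go([.5205,-.1503,.05],.045,0,0)"
```

```text
time: 1.1
eef_pos: [0.4859, -0.216, 0.2309]
tcp_rot: [0.732, -0.681, -0.001, -0.0]
contact_force: [-0.2, -0.0, 1.0]
opening: 0.652
t 1.1 pos [ 0.4859 -0.216   0.2309] xyz [-0.0628, -0.0392, 0.181] dr [0.0, 0.0014, 0.0265] deg 1.5 F [-0.2 -0.   1. ] op 0.652
```

```bash
python3 -m jog '[{"grip":0.35,"xyz":[-0.02,-0.013,0.02],"dr":[0,0,0.01]},{"grip":0.35,"xyz":[-0.04,-0.026,0.04],"dr":[0,0,0.026]},{"grip":0.35,"xyz":[-0.0628,-0.0392,0.06],"dr":[0,0,0.0265]},{"grip":0.35,"xyz":[-0.0628,-0.0392,0.09],"dr":[0,0.0014,0.0265]},{"grip":0.35,"xyz":[-0.0628,-0.0392,0.12],"dr":[0,0.0014,0.0265]},{"grip":0.35,"xyz":[-0.0628,-0.0392,0.145],"dr":[0,0.0014,0.0265]},{"grip":0.35,"xyz":[-0.0628,-0.0392,0.165],"dr":[0,0.0014,0.0265]},{"grip":0.35,"xyz":[-0.0628,-0.0392,0.175],"dr":[0,0.0014,0.0265]},{"grip":0.35,"xyz":[-0.0628,-0.0392,0.175],"dr":[0,0.0014,0.0265]}]'; python3 -c "
from go import *
go([.5205,-.1503,.0095],.045,0,0)
for n,a in (('top',(290,170,100,115,5.2)),('side',(270,190,120,90,6.4))):
    im=ctrl.read_camera(n)[:,:,::-1].copy();x,y,w,h,f=a
    cv2.imwrite('pics/a_%s.png'%n,cv2.resize(im[y:y+h,x:x+w],None,fx=f,fy=f,interpolation=cv2.INTER_CUBIC))"
```

```text
time: 1.85
eef_pos: [0.5175, -0.153, 0.0532]
tcp_rot: [0.723, -0.691, -0.003, 0.001]
contact_force: [-1.0, 0.0, 0.7]
opening: 0.65
t 1.85 pos [ 0.5175 -0.153   0.0532] xyz [-0.0025, -0.0034, 0.0437] dr [0.0056, 0.0018, -0.0007] deg 0.3 F [-1.   0.   0.7] op 0.65
```

View pics/a_top.png

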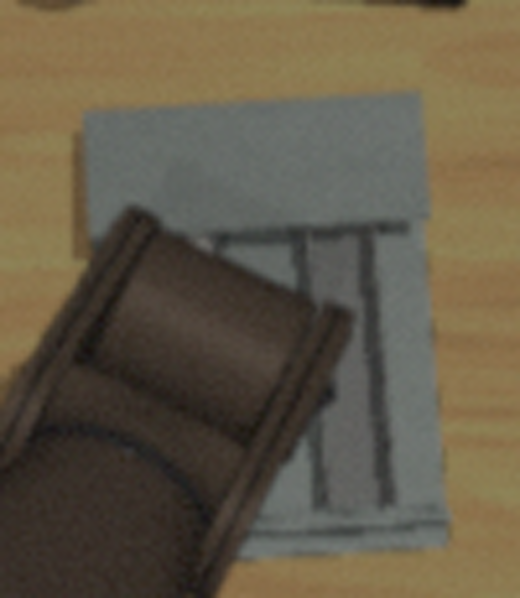

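View pics/a_side.png

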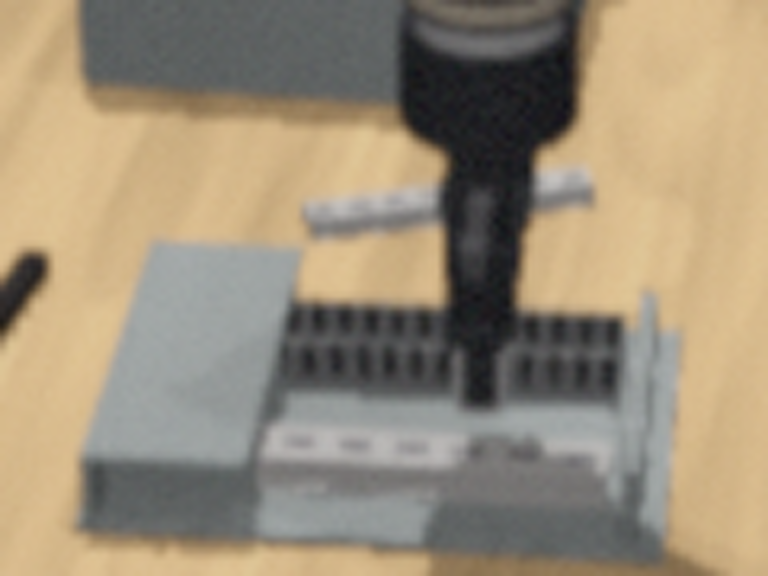

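```bash
python3 -c "
from h import *
for dy in(-.042,-.0275,.0275,.042): print(((proj('side',[.5175,-.153+dy,.056])[0]+.5-[270,190])*6.4).round())"
```

```text
[504. 329.]
[499. 346.]
[482. 411.]
[478. 429.]
```

```bash
python3 -m jog '[{"grip":0.35,"xyz":[-0.0015,-0.002,0.015],"dr":[0.003,0.002,0]},{"grip":0.35,"xyz":[-0.0025,-0.0034,0.028],"dr":[0.0056,0.002,0]},{"grip":0.35,"xyz":[-0.0025,-0.0034,0.036],"dr":[0.0056,0.002,0]},{"grip":0.35,"xyz":[-0.0025,-0.0034,0.042],"dr":[0.0056,0.002,0]},{"grip":0.35,"xyz":[-0.0025,-0.0034,0.0437],"dr":[0.0056,0.002,0]},{"grip":0.35,"xyz":[-0.0025,-0.0034,0.0437],"dr":[0.0056,0.002,0]}]'; python3 -c "
from go import *
go([.5205,-.1503,.009],.045,0,0)"
```

```text
time: 2.45
eef_pos: [0.5232, -0.1518, 0.013]
tcp_rot: [0.723, -0.691, 0.003, -0.001]
contact_force: [0.3, -0.8, 0.0]
opening: 0.651
t 2.45 pos [ 0.5232 -0.1518  0.013 ] xyz [-0.0016, 0.0027, 0.0039] dr [-0.006, -0.0036, -0.0008] deg 0.4 F [ 0.3 -0.8  0. ] op 0.651
```

```bash
python3 -m jog '[{"grip":0.35,"xyz":[0,0,0],"dr":[0,0,0]},{"grip":0.35,"xyz":[0,0,0],"dr":[0,0,0]}]'; python3 -c "
from go import *
go([.5205,-.1503,.009],.045,0,0)"
```

```text
time: 2.62
eef_pos: [0.5236, -0.1519, 0.0135]
tcp_rot: [0.723, -0.691, 0.004, -0.001]
contact_force: [0.6, -0.4, -0.8]
opening: 0.646
t 2.62 pos [ 0.5236 -0.1519  0.0135] xyz [-0.0018, 0.0031, 0.0044] dr [-0.007, -0.0042, -0.0008] deg 0.5 F [ 0.6 -0.4 -0.8] op 0.646
```

```bash
python3 -m jog '[{"grip":0.35,"xyz":[-0.0018,0.003,0.003],"dr":[-0.007,-0.004,0]},{"grip":0.35,"xyz":[-0.0018,0.003,0.0042],"dr":[-0.007,-0.004,0]},{"grip":0.35,"xyz":[-0.0018,0.003,0.0042],"dr":[-0.007,-0.004,0]},{"grip":0.8,"xyz":[-0.0018,0.003,0.0042],"dr":[-0.007,-0.004,0]},{"grip":0.8,"xyz":[-0.0018,0.003,0.0042],"dr":[-0.007,-0.004,0]},{"grip":0.9,"xyz":[-0.0018,0.003,0.0042],"dr":[-0.007,-0.004,0]},{"grip":1,"xyz":[-0.0018,0.003,0.0042],"dr":[-0.007,-0.004,0]},{"grip":1,"xyz":[-0.0018,0.003,0.0042],"dr":[-0.007,-0.004,0]}]' 40; python3 -c "
from go import *
go([.5205,-.1503,.009],.045,0,0)"
```

```text
time: 3.28
eef_pos: [0.5202, -0.15, 0.0087]
tcp_rot: [0.723, -0.691, -0.0, 0.0]
contact_force: [-0.0, 0.1, 1.8]
opening: 0.304
t 3.28 pos [ 0.5202 -0.15    0.0087] xyz [0.0003, -0.0003, -0.0003] dr [0.0009, 0.0004, -0.0007] deg 0.1 F [-0.   0.1  1.8] op 0.304
```

```bash
python3 -m jog '[{"grip":1,"xyz":[0,0,0],"dr":[0,0,0]},{"grip":1,"xyz":[0,0,0],"dr":[0,0,0]},{"grip":1,"xyz":[0,0,-0.0035],"dr":[-0.02,0,0]},{"grip":1,"xyz":[0,-0.0002,-0.0068],"dr":[-0.04,0,0]},{"grip":1,"xyz":[0,-0.0004,-0.0097],"dr":[-0.06,0,0]},{"grip":1,"xyz":[0,-0.0007,-0.0131],"dr":[-0.08,0,0]},{"grip":1,"xyz":[0,-0.001,-0.016],"dr":[-0.1,0,0]},{"grip":1,"xyz":[0,-0.0014,-0.0189],"dr":[-0.12,0,0]},{"grip":1,"xyz":[0,-0.0018,-0.022],"dr":[-0.14,0,0]},{"grip":1,"xyz":[0,-0.0023,-0.025],"dr":[-0.16,0,0]},{"grip":1,"xyz":[0,-0.0023,-0.025],"dr":[-0.16,0,0]},{"grip":1,"xyz":[0,-0.0023,-0.025],"dr":[-0.16,0,0]}]' 80; python3 -c "
from go import *
go([.5225,-.150,.034],.045,.16,0)
for n,a in (('side',(270,190,120,90,6.4)),):
    im=ctrl.read_camera(n)[:,:,::-1].copy();x,y,w,h,f=a
    cv2.imwrite('pics/b_%s.png'%n,cv2.resize(im[y:y+h,x:x+w],None,fx=f,fy=f,interpolation=cv2.INTER_CUBIC))"
```

```text
time: 4.28
eef_pos: [0.5219, -0.1496, 0.0327]
tcp_rot: [0.72, -0.689, -0.056, 0.058]
contact_force: [-0.9, 0.4, -2.0]
opening: 0.291
t 4.28 pos [ 0.5219 -0.1496  0.0327] xyz [0.0005, -0.0004, -0.0014] dr [0.0021, 0.0012, -0.0003] deg 0.1 F [-0.9  0.4 -2. ] op 0.291
```

View pics/b_side.png

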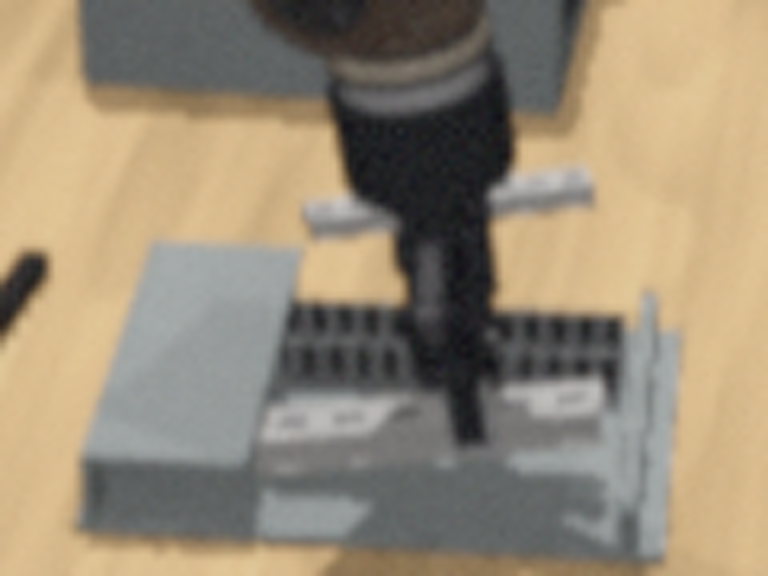

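```bash
python3 -m jog '[{"grip":1,"xyz":[0,0.005,0.0008],"dr":[0,0,0]},{"grip":1,"xyz":[0,0.0128,0.0021],"dr":[0,0,0]},{"grip":1,"xyz":[0,0.0197,0.0032],"dr":[0,0,0]},{"grip":1,"xyz":[0,0.0265,0.003],"dr":[0,0,0]},{"grip":1,"xyz":[0,0.0333,0.0027],"dr":[0,0,0]},{"grip":1,"xyz":[0,0.04,0.0025],"dr":[0,0,0]},{"grip":1,"xyz":[0,0.047,0.0022],"dr":[0,0,0]},{"grip":1,"xyz":[0,0.054,0.0019],"dr":[0,0,0]},{"grip":1,"xyz":[0,0.0605,0.0016],"dr":[0,0,0]},{"grip":1,"xyz":[0,0.068,0.0003],"dr":[0,0,0]},{"grip":1,"xyz":[0,0.075,-0.0015],"dr":[0,0,0]},{"grip":1,"xyz":[0,0.075,-0.0015],"dr":[0,0,0]}]'; python3 -c "
from go import *
go([.5225,-.150,.034],.045,.16,0)
for n,a in (('side',(270,170,140,105,5.7)),('top',(270,170,120,115,5.2))):
    im=ctrl.read_camera(n)[:,:,::-1].copy();x,y,w,h,f=a
    cv2.imwrite('pics/c_%s.png'%n,cv2.resize(im[y:y+h,x:x+w],None,fx=f,fy=f,interpolation=cv2.INTER_CUBIC))"
```

```text
time: 5.33
eef_pos: [0.4476, -0.153, 0.0473]
tcp_rot: [0.72, -0.689, -0.056, 0.058]
contact_force: [0.8, 0.5, -1.5]
opening: 0.291
t 5.33 pos [ 0.4476 -0.153   0.0473] xyz [0.0003, -0.0762, 0.0011] dr [0.0017, 0.0007, -0.001] deg 0.1 F [ 0.8  0.5 -1.5] op 0.291
```

View pics/c_side.png

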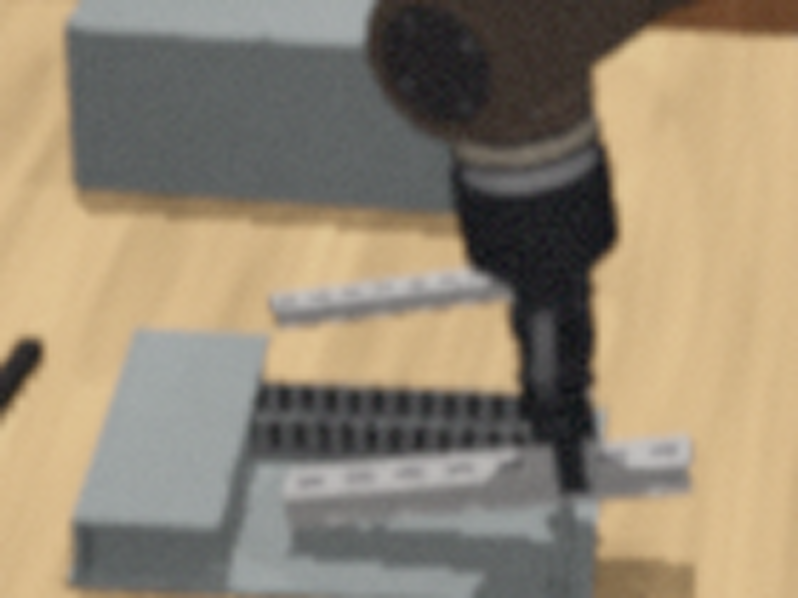

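View pics/c_top.png

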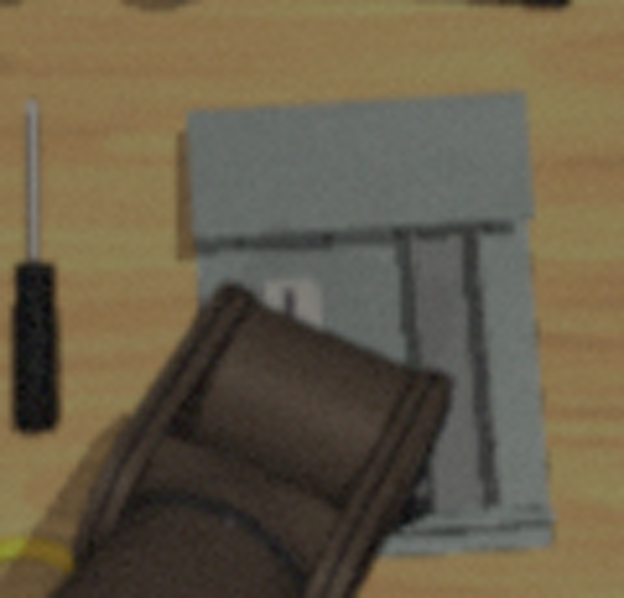

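```bash
cat > rov.py <<'E'
from go import *
import sys
def rail_pts(s,off,zb=.003):
    """rail frame in world given tool pose: off = rail x of TCP, zb = TCP height over underside"""
    Rt=Rn.from_quat(s["tcp_rot"]).as_matrix();X=-Rt[:,1];Y=-Rt[:,0];Z=-Rt[:,2]
    Rr=np.c_[X,Y,Z];o=s["eef_pos"]-Rr@[off,0,zb];return Rr,o
def overlay(name,im,crop,boxes,Rr,o,col=(0,255,0),out=None):
    x,y,w,h,f=crop
    if out is None: out=cv2.resize(im[y:y+h,x:x+w],None,fx=f,fy=f,interpolation=cv2.INTER_CUBIC)
    for b in boxes:
        for a,c in b:
            q=((proj(name,np.array([Rr@a+o,Rr@c+o]))+.5-[x,y])*f).astype(int)
            cv2.line(out,q[0].tolist(),q[1].tolist(),col,1)
    return out
RB=[box(-100,100,-13.5,13.5,2.5,15),box(-100,100,-17.5,17.5,0,2.5)]
E
python3 - <<'E'
from rov import *
s=ctrl.get_state();Rr,o=rail_pts(s,-.0453)
for n,a in (('side',(270,170,140,105,5.7)),('top',(270,170,120,115,5.2))):
    im=ctrl.read_camera(n)[:,:,::-1].copy()
    cv2.imwrite('pics/d_%s.png'%n,overlay(n,im,a,RB,Rr,o))
E
```

```text
(no output)
```

View pics/d_side.png

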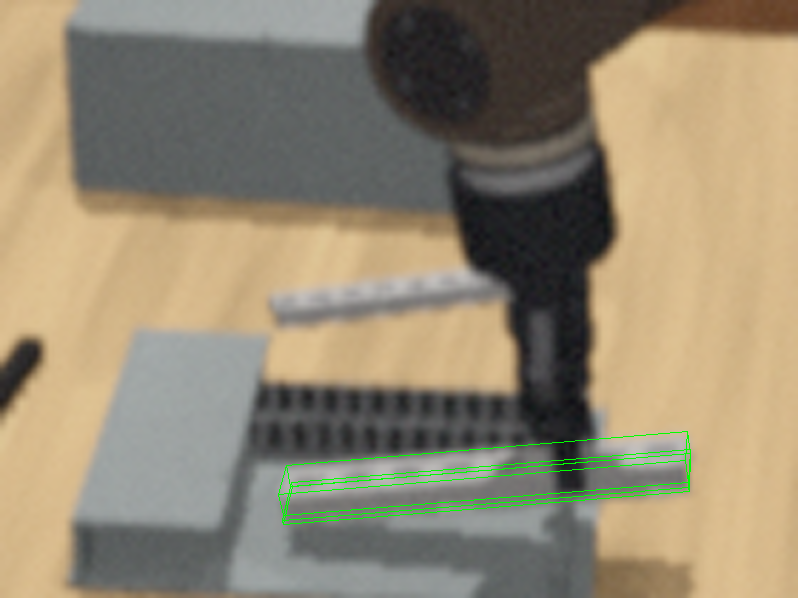

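View pics/d_top.png

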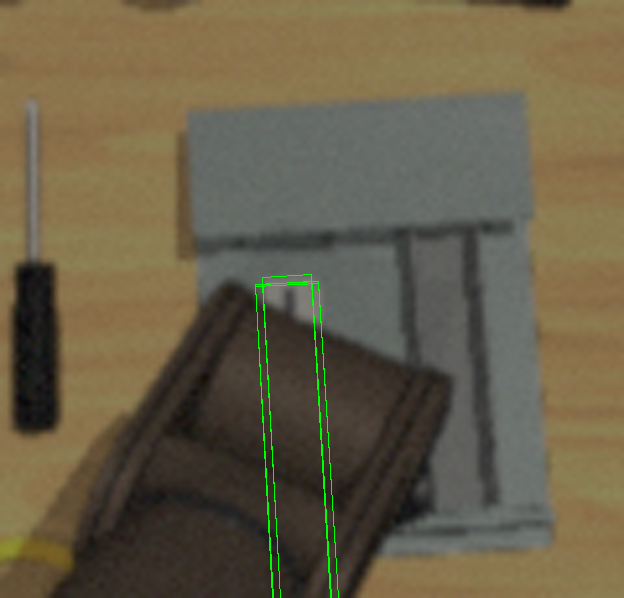

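```bash
cat > jt.py <<'E'
from rov import *
J=np.load("J.npy")
DY=.002
def tgt(fx,fz,th=.16,off=-.0453,zb=.003,dy=None,fy=0.):
    """far-bottom point at jig (fx,fy), height fz above bed"""
    dy=DY if dy is None else dy
    c,s=np.cos(J[2]),np.sin(J[2]); L=.1-off
    lx=fx-L*np.cos(th)+zb*np.sin(th); lz=.008+fz+L*np.sin(th)+zb*np.cos(th); ly=dy+fy
    return [J[0]+c*lx-s*ly,J[1]+s*lx+c*ly,lz]
def jg(fx,fz,th=.16,**k):
    p=tgt(fx,fz,th,**k);print("target",np.round(p,4));return go(p,J[2],th)
E
python3 -c "
from jt import *
jg(.0,.07)"
```

```text
target [0.4141 0.1995 0.1041]
t 5.53 pos [ 0.4489 -0.1532  0.0471] xyz [-0.3539, 0.028, -0.0531] dr [0.0008, 0.0153, -0.0922] deg 5.4 F [-0.   0.5 -1.9] op 0.291
```

```bash
python3 -m jog '[{"grip":1,"xyz":[0,0.002,-0.012],"dr":[0,0,0]},{"grip":1,"xyz":[0,0.006,-0.036],"dr":[0,0,0]},{"grip":1,"xyz":[-0.005,0.01,-0.064],"dr":[0,0,0]},{"grip":1,"xyz":[-0.02,0.014,-0.085],"dr":[0,0,0]},{"grip":1,"xyz":[-0.045,0.015,-0.09],"dr":[0,0,-0.01]},{"grip":1,"xyz":[-0.075,0.016,-0.09],"dr":[0,0.003,-0.02]},{"grip":1,"xyz":[-0.105,0.018,-0.09],"dr":[0,0.005,-0.03]},{"grip":1,"xyz":[-0.135,0.02,-0.09],"dr":[0,0.007,-0.04]},{"grip":1,"xyz":[-0.165,0.022,-0.09],"dr":[0,0.009,-0.05]},{"grip":1,"xyz":[-0.195,0.024,-0.09],"dr":[0,0.011,-0.06]},{"grip":1,"xyz":[-0.225,0.026,-0.09],"dr":[0,0.012,-0.07]},{"grip":1,"xyz":[-0.25,0.027,-0.09],"dr":[0,0.013,-0.075]}]'; python3 -c "
from jt import *
jg(.0,.07)"
```

```text
time: 6.53
eef_pos: [0.425, 0.0981, 0.1412]
tcp_rot: [0.746, -0.661, -0.053, 0.06]
contact_force: [1.0, 1.0, -1.3]
opening: 0.293
target [0.4141 0.1995 0.1041]
t 6.53 pos [0.425  0.0981 0.1412] xyz [-0.102, -0.0074, 0.0364] dr [0.0005, 0.0027, -0.0156] deg 0.9 F [ 1.   1.  -1.3] op 0.293
```

```bash
python3 -m jog '[{"grip":1,"xyz":[-0.025,-0.001,0],"dr":[0,0,-0.005]},{"grip":1,"xyz":[-0.05,-0.003,0.005],"dr":[0,0.001,-0.01]},{"grip":1,"xyz":[-0.07,-0.005,0.015],"dr":[0,0.002,-0.014]},{"grip":1,"xyz":[-0.085,-0.007,0.025],"dr":[0,0.0027,-0.0156]},{"grip":1,"xyz":[-0.094,-0.0074,0.033],"dr":[0,0.0027,-0.0156]},{"grip":1,"xyz":[-0.098,-0.0074,0.036],"dr":[0,0.0027,-0.0156]},{"grip":1,"xyz":[-0.098,-0.0074,0.036],"dr":[0,0.0027,-0.0156]},{"grip":1,"xyz":[-0.098,-0.0074,0.036],"dr":[0,0.0027,-0.0156]}]'; python3 - <<'E'
from jt import *
s=jg(.0,.02);Rr,o=rail_pts(s,-.0453)
for n,a in (('side',(235,290,140,100,5.7)),('top',(165,175,110,115,5.2))):
    im=ctrl.read_camera(n)[:,:,::-1].copy()
    cv2.imwrite('pics/e_%s.png'%n,overlay(n,im,a,RB,Rr,o))
E
```

```text
time: 7.2
eef_pos: [0.4153, 0.1932, 0.1038]
tcp_rot: [0.751, -0.655, -0.053, 0.061]
contact_force: [0.3, 0.6, -1.5]
opening: 0.292
target [0.4141 0.1995 0.0541]
t 7.2 pos [0.4153 0.1932 0.1038] xyz [-0.0065, -0.0077, 0.0491] dr [0.0014, -0.0005, -0.0015] deg 0.1 F [ 0.3  0.6 -1.5] op 0.292
```

View pics/e_side.png

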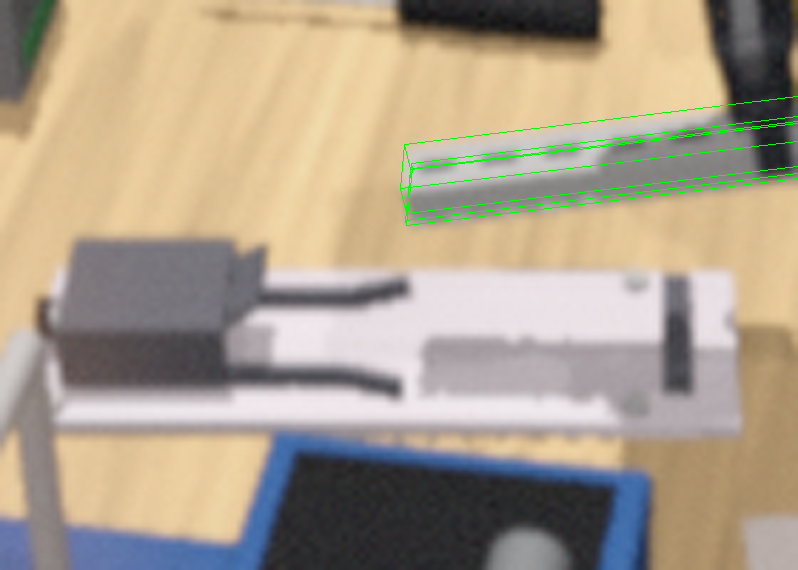

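View pics/e_top.png

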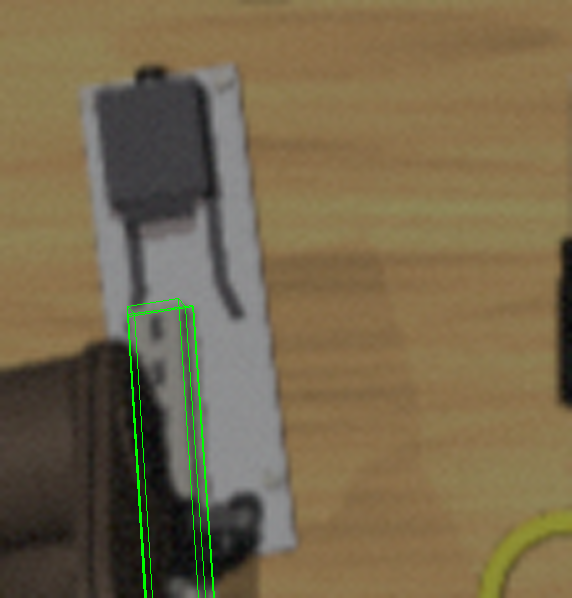

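```bash
python3 -m jog '[{"grip":1,"xyz":[-0.003,-0.003,0.015],"dr":[0,0,0]},{"grip":1,"xyz":[-0.0065,-0.005,0.03],"dr":[0.001,0,-0.001]},{"grip":1,"xyz":[-0.0065,-0.007,0.042],"dr":[0.001,0,-0.001]},{"grip":1,"xyz":[-0.0065,-0.0077,0.049],"dr":[0.001,0,-0.001]},{"grip":1,"xyz":[-0.0065,-0.0077,0.049],"dr":[0.001,0,-0.001]},{"grip":1,"xyz":[-0.0065,-0.0077,0.049],"dr":[0.001,0,-0.001]}]'; python3 - <<'E'
from jt import *
s=jg(.0,.004);Rr,o=rail_pts(s,-.0453)
for n,a in (('side',(235,290,140,100,5.7)),('top',(165,175,110,115,5.2))):
    im=ctrl.read_camera(n)[:,:,::-1].copy()
    cv2.imwrite('pics/f_%s.png'%n,overlay(n,im,a,[],Rr,o))
E
```

```text
time: 7.8
eef_pos: [0.4142, 0.1995, 0.0542]
tcp_rot: [0.751, -0.655, -0.053, 0.06]
contact_force: [0.1, -0.0, -2.8]
opening: 0.289
target [0.4141 0.1995 0.0381]
t 7.8 pos [0.4142 0.1995 0.0542] xyz [-0.0, -0.0024, 0.0159] dr [0.0004, -0.0001, -0.0013] deg 0.1 F [ 0.1 -0.  -2.8] op 0.289
```

View pics/f_side.png

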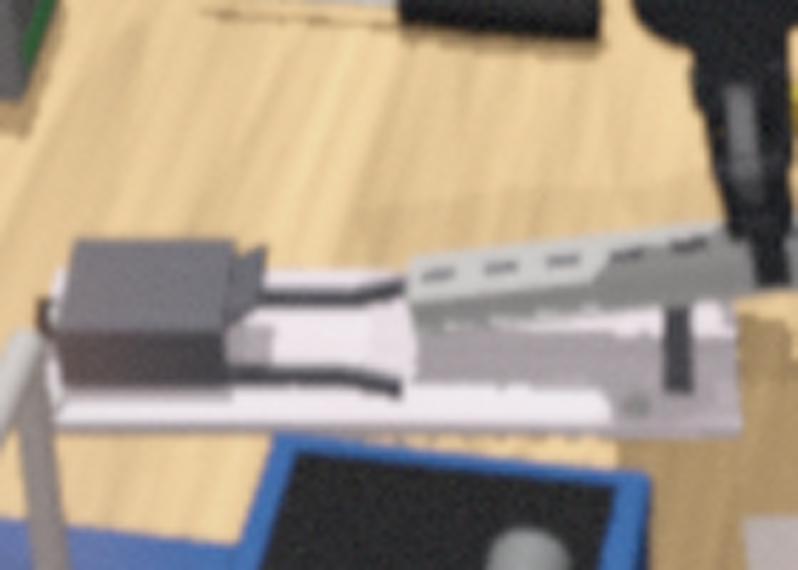

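View pics/f_top.png

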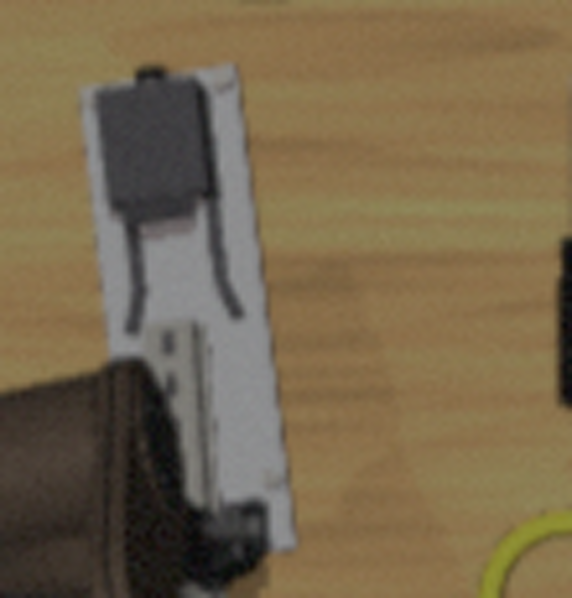

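```bash
python3 -m jog '[{"grip":1,"xyz":[0,-0.0008,0.005],"dr":[0,0,0]},{"grip":1,"xyz":[0,-0.0016,0.011],"dr":[0,0,0]},{"grip":1,"xyz":[0,-0.0024,0.0155],"dr":[0,0,0]},{"grip":1,"xyz":[0,-0.0024,0.0155],"dr":[0,0,0]}]'; python3 - <<'E'
from jt import *
s=jg(.03,.003);Rr,o=rail_pts(s,-.0453)
for n,a in (('side',(235,290,140,100,5.7)),('top',(165,175,80,80,7))):
    im=ctrl.read_camera(n)[:,:,::-1].copy()
    cv2.imwrite('pics/g_%s.png'%n,overlay(n,im,a,[],Rr,o))
E
```

```text
time: 8.23
eef_pos: [0.4128, 0.1997, 0.037]
tcp_rot: [0.751, -0.655, -0.053, 0.061]
contact_force: [1.5, 0.2, -2.1]
opening: 0.292
target [0.4438 0.2036 0.0371]
t 8.23 pos [0.4128 0.1997 0.037 ] xyz [0.0003, -0.0308, -0.0051] dr [0.0028, -0.0003, -0.0005] deg 0.2 F [ 1.5  0.2 -2.1] op 0.292
```

View pics/g_side.png

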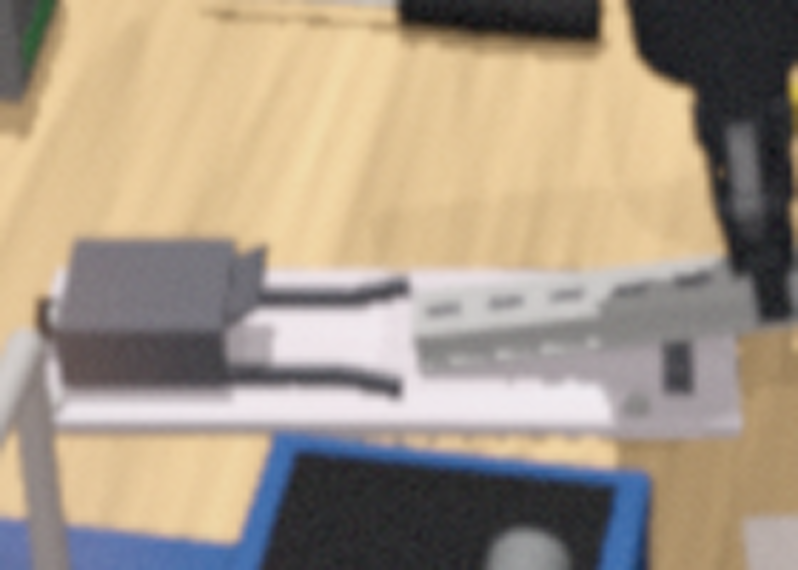

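View pics/g_top.png

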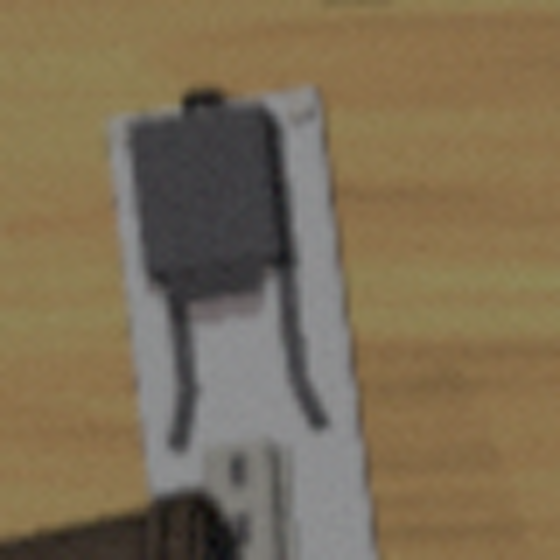

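```bash
python3 -m jog '[{"grip":1,"xyz":[0.0005,-0.006,-0.001],"dr":[0.002,0,0]},{"grip":1,"xyz":[0.0008,-0.014,-0.0022],"dr":[0.002,0,0]},{"grip":1,"xyz":[0.0008,-0.022,-0.0035],"dr":[0.002,0,0]},{"grip":1,"xyz":[0.0008,-0.03,-0.0048],"dr":[0.002,0,0]},{"grip":1,"xyz":[0.0008,-0.038,-0.0061],"dr":[0.002,0,0]},{"grip":1,"xyz":[0.0008,-0.046,-0.0074],"dr":[0.002,0,0]},{"grip":1,"xyz":[0.0008,-0.046,-0.0074],"dr":[0.002,0,0]}]'; python3 - <<'E'
from jt import *
s=jg(.085,.003);Rr,o=rail_pts(s,-.0453)
for n,a in (('side',(235,290,140,100,5.7)),('top',(165,175,80,80,7))):
    im=ctrl.read_camera(n)[:,:,::-1].copy()
    cv2.imwrite('pics/i_%s.png'%n,overlay(n,im,a,[],Rr,o))
E
```

```text
time: 8.92
eef_pos: [0.4624, 0.2057, 0.0386]
tcp_rot: [0.751, -0.655, -0.051, 0.059]
contact_force: [1.0, 0.1, -1.9]
opening: 0.294
target [0.4983 0.2112 0.0371]
t 8.92 pos [0.4624 0.2057 0.0386] xyz [-0.0005, -0.036, -0.0041] dr [-0.004, 0.0001, -0.0009] deg 0.2 F [ 1.   0.1 -1.9] op 0.294
```

View pics/i_side.png

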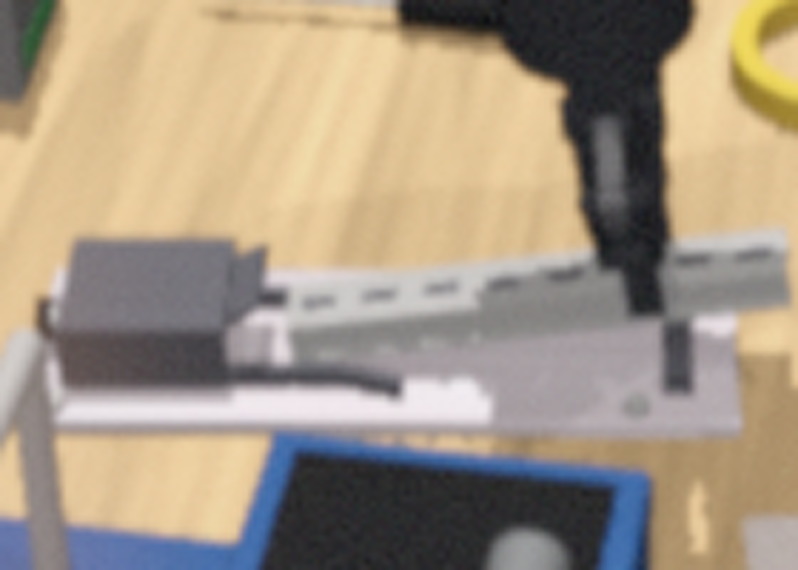

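View pics/i_top.png

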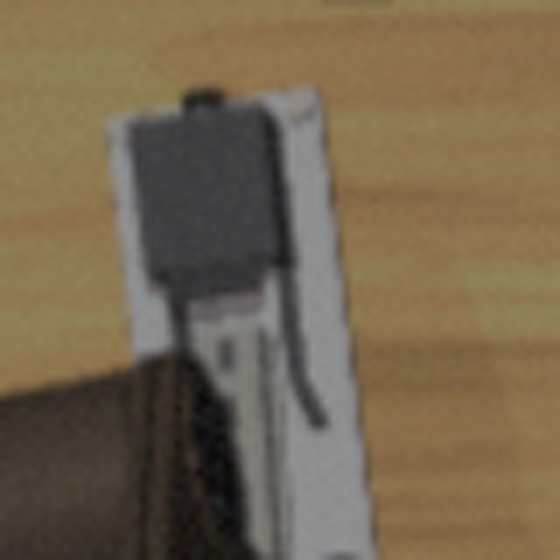

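```bash
python3 -m jog '[{"grip":1,"xyz":[0,-0.006,-0.0005],"dr":[-0.004,0,0]},{"grip":1,"xyz":[0,-0.013,-0.001],"dr":[-0.004,0,0]},{"grip":1,"xyz":[0,-0.02,-0.002],"dr":[-0.004,0,0]},{"grip":1,"xyz":[0,-0.027,-0.003],"dr":[-0.004,0,0]},{"grip":1,"xyz":[0,-0.033,-0.004],"dr":[-0.004,0,0]},{"grip":1,"xyz":[0,-0.033,-0.004],"dr":[-0.004,0,0]},{"grip":1,"xyz":[0,-0.033,-0.004],"dr":[-0.004,0,0]}]' 100; python3 - <<'E'
from jt import *
s=jg(.092,.003);Rr,o=rail_pts(s,-.0453)
for n,a in (('side',(235,290,140,100,5.7)),):
    im=ctrl.read_camera(n)[:,:,::-1].copy()
    cv2.imwrite('pics/j_%s.png'%n,overlay(n,im,a,[],Rr,o))
E
```

```text
time: 9.6
eef_pos: [0.4934, 0.2101, 0.0369]
tcp_rot: [0.751, -0.655, -0.053, 0.061]
contact_force: [-0.2, -1.4, -1.8]
opening: 0.284
target [0.5052 0.2122 0.0371]
t 9.6 pos [0.4934 0.2101 0.0369] xyz [-0.0005, -0.0118, -0.0021] dr [0.0024, -0.0001, -0.0006] deg 0.1 F [-0.2 -1.4 -1.8] op 0.284
```

View pics/j_side.png

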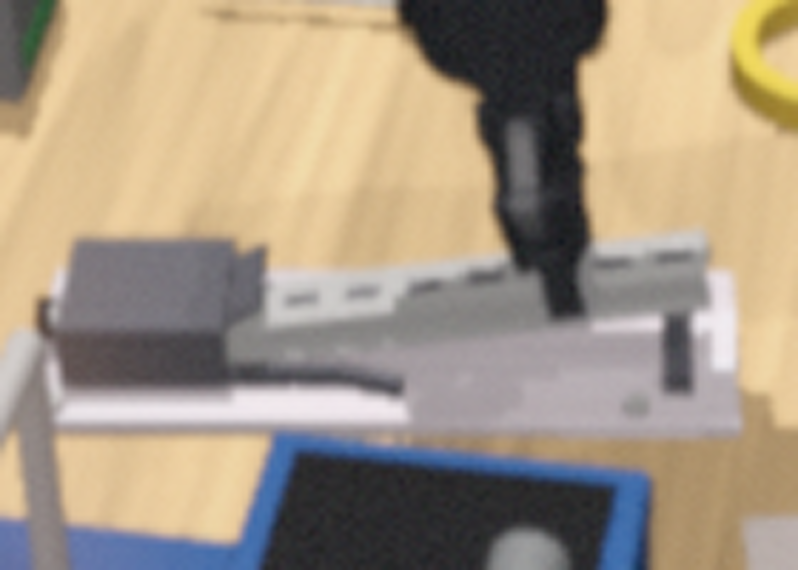

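```bash
python3 -m jog '[{"grip":1,"xyz":[0,-0.004,-0.0006],"dr":[0.002,0,0]},{"grip":1,"xyz":[0,-0.008,-0.0013],"dr":[0.002,0,0]},{"grip":1,"xyz":[0,-0.0118,-0.0021],"dr":[0.002,0,0]},{"grip":1,"xyz":[0,-0.0118,-0.0021],"dr":[0.002,0,0]}]' ; python3 -c "
from jt import *
jg(.098,.003)"; python3 -m jog '[{"grip":1,"xyz":[0,-0.003,-0.0005],"dr":[0,0,0]},{"grip":1,"xyz":[0,-0.006,-0.001],"dr":[0,0,0]},{"grip":1,"xyz":[0,-0.006,-0.001],"dr":[0,0,0]}]' ; python3 -c "
from jt import *
jg(.105,.003)"
```

```text
time: 9.98
eef_pos: [0.5049, 0.2117, 0.0371]
tcp_rot: [0.751, -0.655, -0.053, 0.061]
contact_force: [-1.5, -0.1, -1.7]
opening: 0.285
target [0.5111 0.213  0.0371]
t 9.98 pos [0.5049 0.2117 0.0371] xyz [-0.0004, -0.0063, -0.001] dr [0.0018, -0.0001, -0.0005] deg 0.1 F [-1.5 -0.1 -1.7] op 0.285
time: 10.23
eef_pos: [0.5096, 0.2124, 0.0367]
tcp_rot: [0.751, -0.655, -0.054, 0.062]
contact_force: [-6.2, -0.9, 0.3]
opening: 0.28
target [0.5181 0.2139 0.0371]
t 10.23 pos [0.5096 0.2124 0.0367] xyz [-0.0004, -0.0085, -0.0018] dr [0.0048, -0.0003, -0.0004] deg 0.3 F [-6.2 -0.9  0.3] op 0.28
```

```bash
python3 -m jog '[{"grip":1,"xyz":[0,-0.003,-0.0006],"dr":[0.003,0,0]},{"grip":1,"xyz":[0,-0.006,-0.0012],"dr":[0.004,0,0]},{"grip":1,"xyz":[0,-0.009,-0.0018],"dr":[0.004,0,0]},{"grip":1,"xyz":[0,-0.009,-0.0018],"dr":[0.004,0,0]},{"grip":1,"xyz":[0,-0.009,-0.0018],"dr":[0.004,0,0]}]' 120; python3 - <<'E'
from jt import *
s=jg(.105,.003);Rr,o=rail_pts(s,-.0453)
for n,a in (('side',(235,290,140,100,5.7)),):
    im=ctrl.read_camera(n)[:,:,::-1].copy()
    cv2.imwrite('pics/k_%s.png'%n,overlay(n,im,a,RB,Rr,o))
E
```

```text
time: 10.65
eef_pos: [0.5167, 0.2134, 0.0364]
tcp_rot: [0.751, -0.655, -0.054, 0.062]
contact_force: [-8.5, -0.7, 1.1]
opening: 0.272
target [0.5181 0.2139 0.0371]
t 10.65 pos [0.5167 0.2134 0.0364] xyz [-0.0004, -0.0013, -0.001] dr [0.0053, -0.0005, -0.0002] deg 0.3 F [-8.5 -0.7  1.1] op 0.272
```

View pics/k_side.png

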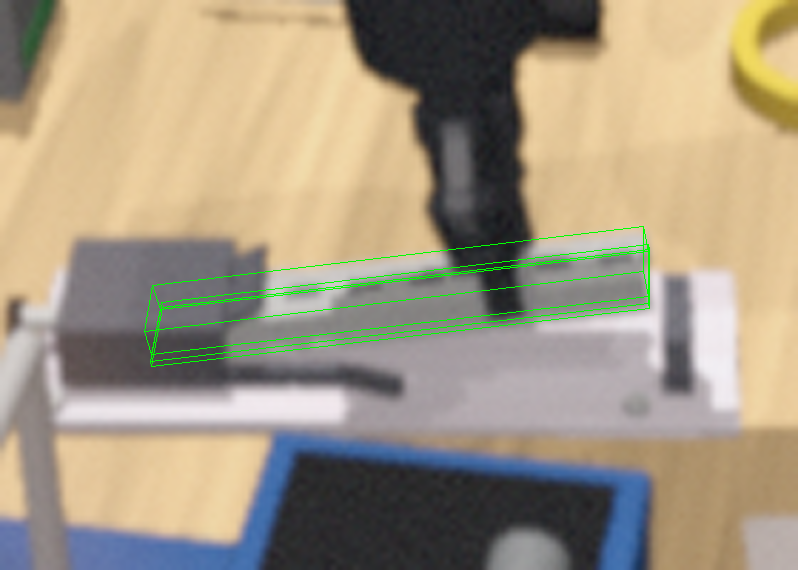

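```bash
python3 - <<'E'
from jt import *
s=ctrl.get_state();Rc=Rn.from_quat(s["tcp_rot"])
p=s["eef_pos"];th0=.165
for fx,fz,th in[(.1045,.0025,.14),(.105,.0025,.12),(.105,.002,.10),(.1055,.002,.08),(.1055,.0015,.06),(.1055,.0012,.04),(.1055,.0008,.02),(.1055,.0005,0)]:
    t=np.array(tgt(fx,fz,th));d=Rc.inv().apply(t-p);print(th,d.round(4),t.round(4),"dr",round(th0-th,3))
E
```

```text
0.14 [-0.0004 -0.0009  0.0025] [0.5171 0.2138 0.0337] dr 0.025
0.12 [-0.0004 -0.0014  0.0054] [0.5172 0.2138 0.0309] dr 0.045
0.1 [-0.0004 -0.0016  0.0087] [0.5168 0.2138 0.0275] dr 0.065
0.08 [-0.0004 -0.0023  0.0116] [0.517  0.2138 0.0246] dr 0.085
0.06 [-0.0004 -0.0026  0.015 ] [0.5167 0.2137 0.0212] dr 0.105
0.04 [-0.0004 -0.0029  0.0182] [0.5165 0.2137 0.018 ] dr 0.125
0.02 [-0.0004 -0.0033  0.0214] [0.5163 0.2137 0.0147] dr 0.145
0 [-0.0004 -0.0037  0.0246] [0.5163 0.2137 0.0115] dr 0.165
```

```bash
python3 -m jog '[{"grip":1,"xyz":[0,-0.0009,0.0025],"dr":[0.025,0,0]},{"grip":1,"xyz":[0,-0.0014,0.0054],"dr":[0.045,0,0]},{"grip":1,"xyz":[0,-0.0016,0.0087],"dr":[0.065,0,0]},{"grip":1,"xyz":[0,-0.0023,0.0116],"dr":[0.085,0,0]},{"grip":1,"xyz":[0,-0.0024,0.0132],"dr":[0.095,0,0]},{"grip":1,"xyz":[0,-0.0024,0.0132],"dr":[0.095,0,0]},{"grip":1,"xyz":[0,-0.0024,0.0132],"dr":[0.095,0,0]}]'; python3 - <<'E'
from jt import *
s=jg(.1055,.0015,.07);Rr,o=rail_pts(s,-.0453)
for n,a in (('side',(235,290,140,100,5.7)),('top',(165,175,80,110,5.4))):
    im=ctrl.read_camera(n)[:,:,::-1].copy()
    cv2.imwrite('pics/l_%s.png'%n,overlay(n,im,a,[],Rr,o))
E
```

```text
time: 11.28
eef_pos: [0.5165, 0.2133, 0.0225]
tcp_rot: [0.754, -0.656, -0.023, 0.027]
contact_force: [-8.6, -1.2, 0.7]
opening: 0.278
target [0.5168 0.2138 0.0227]
t 11.28 pos [0.5165 0.2133 0.0225] xyz [-0.0004, -0.0004, -0.0002] dr [0.0007, -0.0006, -0.0002] deg 0.1 F [-8.6 -1.2  0.7] op 0.278
```

View pics/l_side.png

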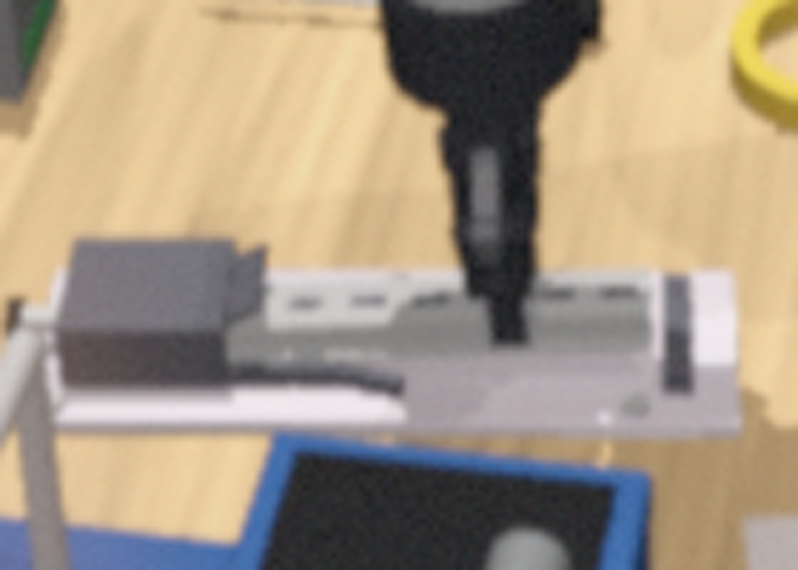

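View pics/l_top.png

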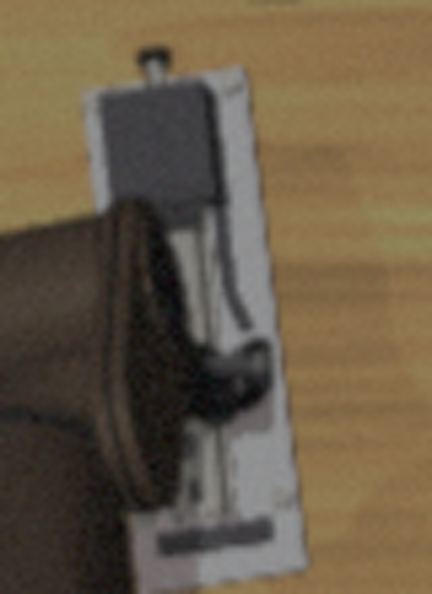

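```bash
python3 -m jog '[{"grip":1,"xyz":[0,-0.0003,0.0025],"dr":[0.016,0,0]},{"grip":1,"xyz":[0,-0.0005,0.0055],"dr":[0.035,0,0]},{"grip":1,"xyz":[0,-0.0007,0.0085],"dr":[0.053,0,0]},{"grip":1,"xyz":[0,-0.0008,0.011],"dr":[0.07,0,0]},{"grip":1,"xyz":[0,-0.0008,0.011],"dr":[0.07,0,0]},{"grip":1,"xyz":[0,-0.0008,0.011],"dr":[0.07,0,0]}]'; python3 - <<'E'
from jt import *
s=jg(.101,.000,.0);Rr,o=rail_pts(s,-.0453)
for n,a in (('side',(235,290,140,100,5.7)),):
    im=ctrl.read_camera(n)[:,:,::-1].copy()
    cv2.imwrite('pics/m_%s.png'%n,overlay(n,im,a,[],Rr,o))
E
```

```text
time: 11.88
eef_pos: [0.5165, 0.2133, 0.0114]
tcp_rot: [0.754, -0.657, 0.0, 0.001]
contact_force: [-7.8, -1.4, 0.4]
opening: 0.277
target [0.5118 0.2131 0.011 ]
t 11.88 pos [0.5165 0.2133 0.0114] xyz [-0.0004, 0.0047, 0.0004] dr [0.0008, -0.0009, 0.0003] deg 0.1 F [-7.8 -1.4  0.4] op 0.277
```

View pics/m_side.png

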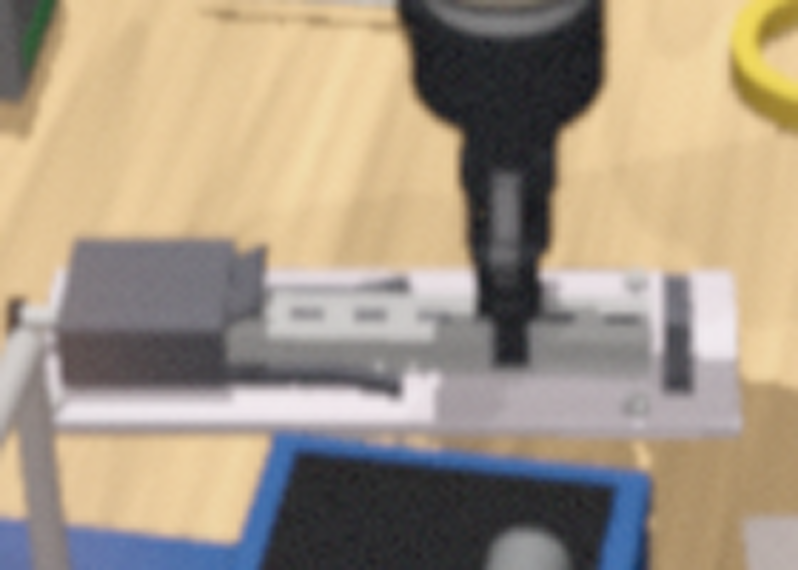

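```bash
python3 -m jog '[{"grip":1,"xyz":[0,0.001,0.0004],"dr":[0,0,0]},{"grip":1,"xyz":[0,0.002,0.0004],"dr":[0,0,0]},{"grip":1,"xyz":[0,0.003,0.0004],"dr":[0,0,0]},{"grip":1,"xyz":[0,0.004,0.0004],"dr":[0,0,0]},{"grip":1,"xyz":[0,0.004,0.0004],"dr":[0,0,0]}]' ; python3 -m jog '[{"grip":1,"xyz":[0,0.001,0],"dr":[0,0,0]},{"grip":1,"xyz":[0,0.001,0],"dr":[0,0,0]},{"grip":1,"xyz":[0,0.001,0],"dr":[0,0,0]}]';python3 -m jog '[{"grip":1,"xyz":[0,0.001,0],"dr":[0,0,0]},{"grip":1,"xyz":[0,0.001,0],"dr":[0,0,0]},{"grip":1,"xyz":[0,0.001,0],"dr":[0,0,0]}]'
```

```text
time: 12.35
eef_pos: [0.5134, 0.2129, 0.0114]
tcp_rot: [0.754, -0.657, 0.001, -0.0]
contact_force: [-6.9, -0.8, 0.4]
opening: 0.272
time: 12.6
eef_pos: [0.5129, 0.2128, 0.0114]
tcp_rot: [0.754, -0.657, 0.001, -0.001]
contact_force: [-6.3, -2.6, -0.6]
opening: 0.276
time: 12.85
eef_pos: [0.5128, 0.2128, 0.0116]
tcp_rot: [0.754, -0.657, 0.002, -0.002]
contact_force: [-5.3, -0.1, -3.4]
opening: 0.275
```

```bash
python3 -m jog '[{"grip":1,"xyz":[0,0.001,0],"dr":[0,0,0]},{"grip":1,"xyz":[0,0.001,0],"dr":[0,0,0]},{"grip":1,"xyz":[0,0.001,0],"dr":[0,0,0]}]'; python3 - <<'E'
from jt import *
for n,a in (('side',(235,290,140,100,5.7)),):
    im=ctrl.read_camera(n)[:,:,::-1].copy()
    cv2.imwrite('pics/n_%s.png'%n,overlay(n,im,a,[],None,None))
E
```

```text
time: 13.1
eef_pos: [0.5128, 0.2127, 0.012]
tcp_rot: [0.754, -0.657, 0.002, -0.003]
contact_force: [-2.9, -0.7, -4.8]
opening: 0.274
```

View pics/n_side.png

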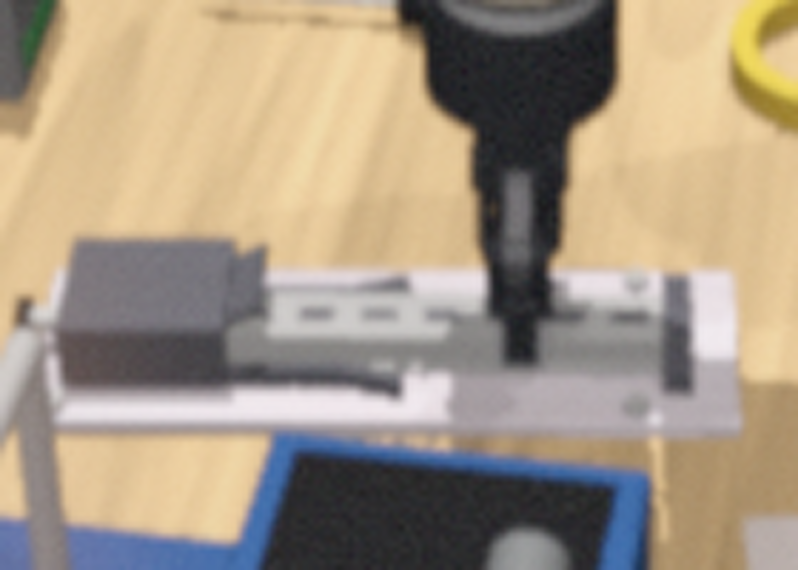

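```bash
python3 -m jog '[{"grip":1,"xyz":[0,0,0.0005],"dr":[-0.004,0,0]},{"grip":1,"xyz":[0,0,0.001],"dr":[-0.006,0,0]},{"grip":1,"xyz":[0,0,0.001],"dr":[-0.006,0,0]}]' 20;python3 -c "
from jt import *
jg(.101,.0,.0)"
```

```text
time: 13.4
eef_pos: [0.5129, 0.2128, 0.0118]
tcp_rot: [0.754, -0.657, 0.0, 0.0]
contact_force: [-6.2, -0.6, -1.1]
opening: 0.273
target [0.5118 0.2131 0.011 ]
t 13.4 pos [0.5129 0.2128 0.0118] xyz [-0.0004, 0.001, 0.0008] dr [-0.0002, -0.0003, -0.0006] deg 0.0 F [-6.2 -0.6 -1.1] op 0.273
```

```bash
python3 -m jog '[{"grip":1,"xyz":[0,0.0005,0.0005],"dr":[0,0,0]},{"grip":1,"xyz":[0,0.001,0.001],"dr":[0,0,0]},{"grip":1,"xyz":[0,0.001,0.001],"dr":[0,0,0]}]';python3 -m jog '[{"grip":0.65,"xyz":[0,0,0],"dr":[0,0,0]},{"grip":0.6,"xyz":[0,0,0],"dr":[0,0,0]},{"grip":0.5,"xyz":[0,0,0],"dr":[0,0,0]},{"grip":0.4,"xyz":[0,0,0],"dr":[0,0,0]},{"grip":0.4,"xyz":[0,0,0],"dr":[0,0,0]}]'; python3 - <<'E'
from jt import *
for n,a in (('side',(235,290,140,100,5.7)),):
    im=ctrl.read_camera(n)[:,:,::-1].copy()
    cv2.imwrite('pics/o_%s.png'%n,overlay(n,im,a,[],None,None))
E
```

```text
time: 13.65
eef_pos: [0.5129, 0.2128, 0.0115]
tcp_rot: [0.754, -0.657, 0.001, -0.001]
contact_force: [-5.8, -0.6, -1.0]
opening: 0.278
time: 14.07
eef_pos: [0.514, 0.2129, 0.0116]
tcp_rot: [0.754, -0.657, 0.002, -0.002]
contact_force: [0.0, -0.1, 0.2]
opening: 0.597
```

View pics/o_side.png

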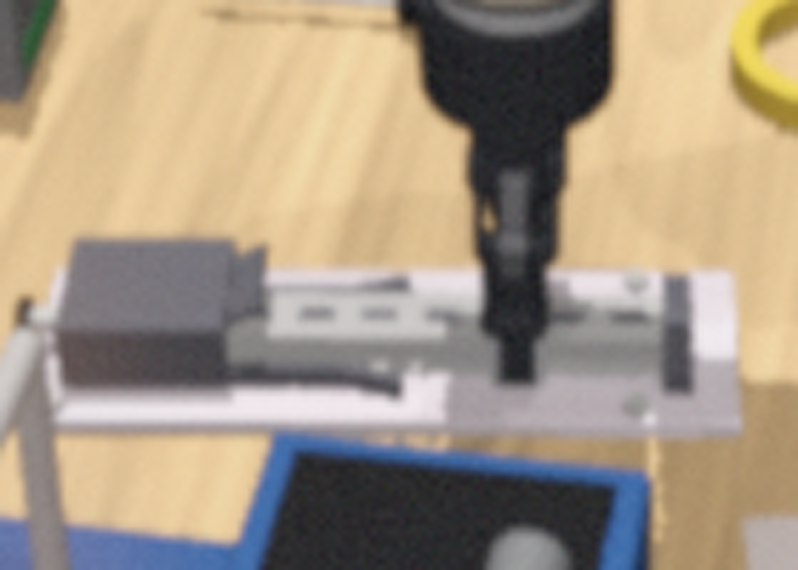

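```bash
python3 -m jog '[{"grip":0.35,"xyz":[0,0,-0.003],"dr":[0,0,0]},{"grip":0.35,"xyz":[0,0,-0.01],"dr":[0,0,0]},{"grip":0.35,"xyz":[0,0,-0.022],"dr":[0,0,0]},{"grip":0.35,"xyz":[0,0,-0.04],"dr":[0,0,0]},{"grip":0.35,"xyz":[0,0,-0.065],"dr":[0,0,0]},{"grip":0.35,"xyz":[0,0,-0.095],"dr":[0,0,0]},{"grip":0.35,"xyz":[0.02,0,-0.125],"dr":[0,0,0]},{"grip":0.35,"xyz":[0.05,0,-0.15],"dr":[0,0,0]},{"grip":0.35,"xyz":[0.08,0,-0.165],"dr":[0,0,0]},{"grip":0.35,"xyz":[0.11,0,-0.17],"dr":[0,0,0]},{"grip":0.35,"xyz":[0.135,0,-0.17],"dr":[0,0,0]},{"grip":0.35,"xyz":[0.15,0,-0.17],"dr":[0,0,0]}]';python3 -m jog '[{"grip":0.35,"xyz":[0.03,0,0],"dr":[0,0,0]},{"grip":0.35,"xyz":[0.06,0,0],"dr":[0,0,0]},{"grip":0.35,"xyz":[0.09,0,0],"dr":[0,0,0]},{"grip":0.35,"xyz":[0.11,0,0],"dr":[0,0,0]},{"grip":0.35,"xyz":[0.12,0,0],"dr":[0,0,0]},{"grip":0.35,"xyz":[0.12,0,0],"dr":[0,0,0]}]'; python3 - <<'E'
from jt import *
J=np.load("J.npy");Jm=J+[-np.sin(J[2])*.002,np.cos(J[2])*.002,0]
for n,a in (('side',(235,290,140,100,5.7)),('top',(165,175,80,110,5.4))):
    im=ctrl.read_camera(n)[:,:,::-1].copy();cv2.imwrite('pics/p_full_%s.png'%n,im)
    cv2.imwrite('pics/p_%s.png'%n,overlay(n,im,a,[],None,None))
E
```

```text
time: 15.12
eef_pos: [0.5335, 0.0618, 0.1832]
tcp_rot: [0.753, -0.658, 0.003, -0.002]
contact_force: [-0.2, 0.6, 0.4]
opening: 0.652
time: 15.62
eef_pos: [0.5494, -0.0565, 0.1817]
tcp_rot: [0.753, -0.658, 0.002, -0.001]
contact_force: [0.1, 0.6, 0.4]
opening: 0.652
```

View pics/p_side.png

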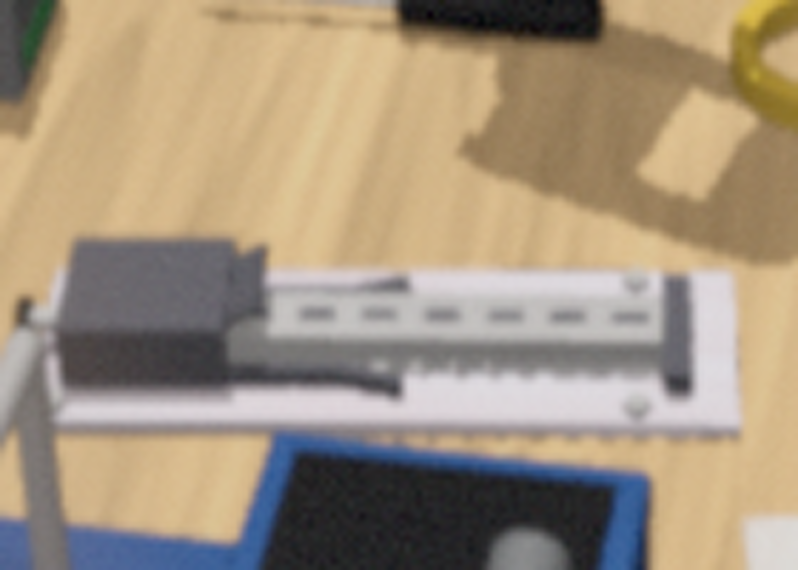

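View pics/p_top.png

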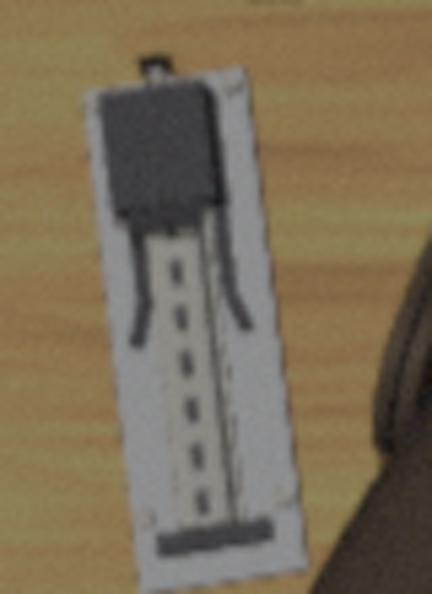

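View pics/p_full_top.png

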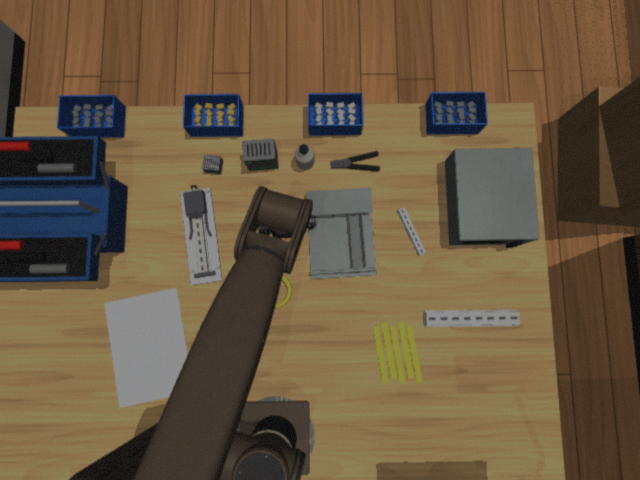

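The rail is down between plunger and stop, but before release the TCP height put it up to 0.8 mm above the bed. The clamping friction could be holding it there. I'll press lightly on its top with the fingers shut to make sure it's flat.

```bash
python3 -c "
from jt import *
c,s=np.cos(J[2]),np.sin(J[2])
for x in(-.05,.0): 
    p=[J[0]+c*x-s*DY,J[1]+s*x+c*DY,.05];print(p);go(p,J[2],0)"
```

```text
[np.float64(0.5061551577573267), np.float64(0.2122832003492212), 0.05]
t 15.72 pos [ 0.5489 -0.0543  0.1811] xyz [-0.2699, 0.0064, 0.1311] dr [-0.0031, 0.0003, -0.0009] deg 0.2 F [ 0.2 -0.8  0.2] op 0.65
[np.float64(0.5556817660427844), np.float64(0.21914724228811014), 0.05]
t 15.72 pos [ 0.5489 -0.0543  0.1811] xyz [-0.2699, -0.0436, 0.1313] dr [-0.0031, 0.0003, -0.0009] deg 0.2 F [ 0.2 -0.8  0.2] op 0.65
```

```bash
python3 -m jog '[{"grip":1,"xyz":[-0.015,0,0],"dr":[0,0,0]},{"grip":1,"xyz":[-0.04,0.001,0],"dr":[0,0,0]},{"grip":1,"xyz":[-0.07,0.002,0],"dr":[0,0,0]},{"grip":1,"xyz":[-0.1,0.003,0],"dr":[0,0,0]},{"grip":1,"xyz":[-0.13,0.004,0],"dr":[0,0,0]},{"grip":1,"xyz":[-0.16,0.005,0],"dr":[0,0,0]},{"grip":1,"xyz":[-0.19,0.006,0],"dr":[0,0,0]},{"grip":1,"xyz":[-0.22,0.006,0.01],"dr":[0,0,0]},{"grip":1,"xyz":[-0.245,0.006,0.03],"dr":[0,0,0]},{"grip":1,"xyz":[-0.262,0.006,0.055],"dr":[-0.003,0,0]},{"grip":1,"xyz":[-0.27,0.006,0.08],"dr":[-0.003,0,0]},{"grip":1,"xyz":[-0.27,0.006,0.1],"dr":[-0.003,0,0]}]' 40; python3 -m jog '[{"grip":1,"xyz":[0,0,0.01],"dr":[0,0,0]},{"grip":1,"xyz":[0,0,0.018],"dr":[0,0,0]},{"grip":1,"xyz":[0,0,0.018],"dr":[0,0,0]},{"grip":1,"xyz":[0,0,0.018],"dr":[0,0,0]}]'; python3 -c "
from jt import *
c,s=np.cos(J[2]),np.sin(J[2]);x=-.05
p=[J[0]+c*x-s*DY,J[1]+s*x+c*DY,.027];go(p,J[2],0)"
```

```text
time: 16.72
eef_pos: [0.5042, 0.2152, 0.079]
tcp_rot: [0.755, -0.655, -0.001, 0.0]
contact_force: [-0.7, -0.8, -0.5]
opening: -0.001
time: 17.05
eef_pos: [0.5067, 0.2121, 0.0632]
tcp_rot: [0.754, -0.657, 0.0, -0.0]
contact_force: [-0.4, 0.0, 0.7]
opening: -0.001
t 17.05 pos [0.5067 0.2121 0.0632] xyz [-0.0002, 0.0006, 0.0362] dr [-0.0005, -0.0, -0.0005] deg 0.0 F [-0.4  0.   0.7] op -0.001
```

Now I'll go down to just above the web (its top is at z = 0.023), then press in small steps.

```bash
python3 -m jog '[{"grip":1,"xyz":[0,0,0.01],"dr":[0,0,0]},{"grip":1,"xyz":[0,0,0.022],"dr":[0,0,0]},{"grip":1,"xyz":[0,0,0.031],"dr":[0,0,0]},{"grip":1,"xyz":[0,0,0.036],"dr":[0,0,0]},{"grip":1,"xyz":[0,0,0.036],"dr":[0,0,0]},{"grip":1,"xyz":[0,0,0.036],"dr":[0,0,0]}]'; python3 -m jog '[{"grip":1,"xyz":[0,0,0.001],"dr":[0,0,0]},{"grip":1,"xyz":[0,0,0.002],"dr":[0,0,0]},{"grip":1,"xyz":[0,0,0.0025],"dr":[0,0,0]},{"grip":1,"xyz":[0,0,0.0025],"dr":[0,0,0]}]'
```

```text
time: 17.55
eef_pos: [0.506, 0.2117, 0.0259]
tcp_rot: [0.754, -0.657, -0.0, 0.001]
contact_force: [0.1, 0.7, 0.1]
opening: -0.002
time: 17.88
eef_pos: [0.5064, 0.2119, 0.0242]
tcp_rot: [0.754, -0.657, 0.0, 0.0]
contact_force: [-0.3, -0.4, -0.0]
opening: 0.004
```

```bash
python3 -m jog '[{"grip":1,"xyz":[0,0,0.0005],"dr":[0,0,0]},{"grip":1,"xyz":[0,0,0.001],"dr":[0,0,0]},{"grip":1,"xyz":[0,0,0.001],"dr":[0,0,0]}]'; python3 -m jog '[{"grip":1,"xyz":[0,0,0.0005],"dr":[0,0,0]},{"grip":1,"xyz":[0,0,0.001],"dr":[0,0,0]},{"grip":1,"xyz":[0,0,0.001],"dr":[0,0,0]}]'
```

```text
time: 18.13
eef_pos: [0.5066, 0.212, 0.0236]
tcp_rot: [0.754, -0.657, 0.0, 0.0]
contact_force: [-0.9, -1.5, 4.1]
opening: 0.0
time: 18.38
eef_pos: [0.5066, 0.2119, 0.0231]
tcp_rot: [0.754, -0.657, -0.0, 0.0]
contact_force: [-2.9, -0.6, 7.6]
opening: 0.001
```

```bash
python3 -m jog '[{"grip":1,"xyz":[0,0,0.0005],"dr":[0,0,0]},{"grip":1,"xyz":[0,0,0.001],"dr":[0,0,0]},{"grip":1,"xyz":[0,0,0.001],"dr":[0,0,0]}]'
```

```text
time: 18.63
eef_pos: [0.5067, 0.2119, 0.0231]
tcp_rot: [0.754, -0.657, -0.0, 0.001]
contact_force: [-5.7, -2.3, 12.8]
opening: -0.001
```

```bash
python3 -m jog '[{"grip":1,"xyz":[0,0,-0.006],"dr":[0,0,0]},{"grip":1,"xyz":[0,0,-0.014],"dr":[0,0,0]},{"grip":1,"xyz":[0,-0.02,-0.014],"dr":[0,0,0]},{"grip":1,"xyz":[0,-0.045,-0.014],"dr":[0,0,0]},{"grip":1,"xyz":[0,-0.065,-0.014],"dr":[0,0,0]},{"grip":1,"xyz":[0,-0.07,-0.01],"dr":[0,0,0]},{"grip":1,"xyz":[0,-0.07,-0.006],"dr":[0,0,0]},{"grip":1,"xyz":[0,-0.07,-0.003],"dr":[0,0,0]},{"grip":1,"xyz":[0,-0.07,-0.003],"dr":[0,0,0]},{"grip":1,"xyz":[0,-0.07,-0.002],"dr":[0,0,0]},{"grip":1,"xyz":[0,-0.07,-0.002],"dr":[0,0,0]}]'; python3 -m jog '[{"grip":1,"xyz":[0,0,0.0005],"dr":[0,0,0]},{"grip":1,"xyz":[0,0,0.001],"dr":[0,0,0]},{"grip":1,"xyz":[0,0,0.001],"dr":[0,0,0]}]'; python3 -m jog '[{"grip":1,"xyz":[0,0,0.0005],"dr":[0,0,0]},{"grip":1,"xyz":[0,0,0.001],"dr":[0,0,0]},{"grip":1,"xyz":[0,0,0.001],"dr":[0,0,0]}]'
```

```text
time: 19.55
eef_pos: [0.5741, 0.2213, 0.0231]
tcp_rot: [0.754, -0.657, -0.001, 0.001]
contact_force: [-3.0, -1.1, 4.5]
opening: 0.002
time: 19.8
eef_pos: [0.5741, 0.2213, 0.0231]
tcp_rot: [0.754, -0.657, -0.001, 0.002]
contact_force: [-4.6, -1.3, 9.1]
opening: 0.001
time: 20.05
eef_pos: [0.5742, 0.2213, 0.023]
tcp_rot: [0.754, -0.657, -0.001, 0.002]
contact_force: [-7.5, -2.6, 13.3]
opening: -0.003
```

Both press points now bottom out at z = 0.023 (bed plus 15 mm), so the rail is flat. I'll retreat and make the last check.

```bash
python3 -m jog '[{"grip":1,"xyz":[0,0,-0.004],"dr":[0,0,0]},{"grip":1,"xyz":[0,0,-0.012],"dr":[0,0,0]},{"grip":1,"xyz":[0,0,-0.03],"dr":[0,0,0]},{"grip":1,"xyz":[0,0,-0.055],"dr":[0,0,0]},{"grip":1,"xyz":[0,0,-0.085],"dr":[0,0,0]},{"grip":1,"xyz":[0.02,0.01,-0.115],"dr":[0,0,0]},{"grip":1,"xyz":[0.05,0.02,-0.14],"dr":[0,0,0]},{"grip":1,"xyz":[0.08,0.03,-0.155],"dr":[0,0,0]},{"grip":1,"xyz":[0.11,0.04,-0.16],"dr":[0,0,0]},{"grip":1,"xyz":[0.14,0.05,-0.16],"dr":[0,0,0]},{"grip":1,"xyz":[0.16,0.06,-0.16],"dr":[0,0,0]},{"grip":1,"xyz":[0.17,0.06,-0.16],"dr":[0,0,0]}]';python3 -m jog '[{"grip":1,"xyz":[0.03,0,0],"dr":[0,0,0]},{"grip":1,"xyz":[0.05,0,0],"dr":[0,0,0]},{"grip":1,"xyz":[0.06,0,0],"dr":[0,0,0]},{"grip":1,"xyz":[0.06,0,0],"dr":[0,0,0]},{"grip":1,"xyz":[0.06,0,0],"dr":[0,0,0]}]'; python3 - <<'E'
from jt import *
T={}
for n,a in (('side',(235,290,140,100,5.7)),('top',(165,175,80,110,5.4))):
    im=ctrl.read_camera(n)[:,:,::-1].copy();cv2.imwrite('pics/q_full_%s.png'%n,im)
    T[n]=overlay(n,im,a,[],None,None);cv2.imwrite('pics/q_%s.png'%n,T[n])
print(ctrl.get_state()["time"],np.abs(ctrl.get_state()["dq"]).max())
E
```

```text
time: 21.05
eef_pos: [0.538, 0.0429, 0.1809]
tcp_rot: [0.753, -0.658, -0.0, 0.001]
contact_force: [-0.2, 0.4, -0.4]
opening: 0.001
time: 21.47
eef_pos: [0.5477, -0.0141, 0.1807]
tcp_rot: [0.754, -0.657, -0.001, 0.0]
contact_force: [0.2, 0.4, -0.4]
opening: 0.002
21.5667 0.0035642368879135627
```

View pics/q_side.png

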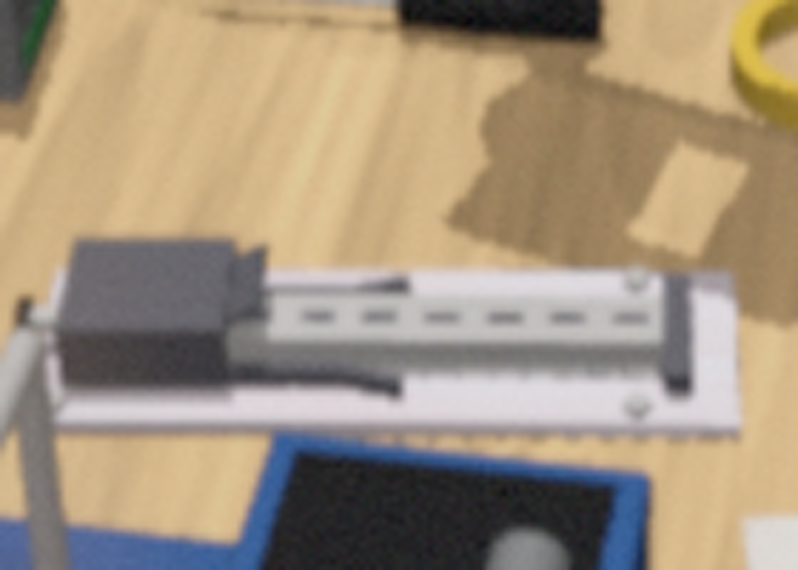

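View pics/q_top.png

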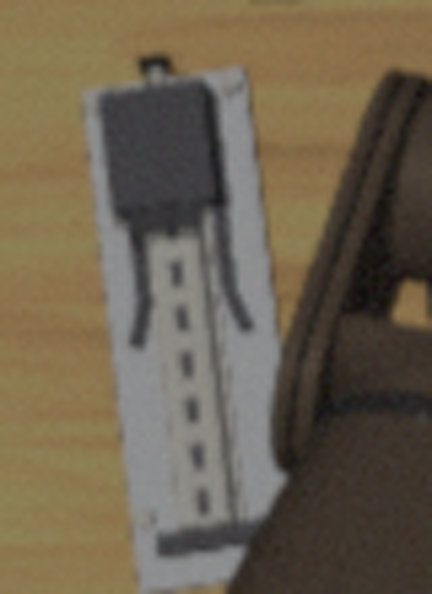

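View pics/q_full_side.png

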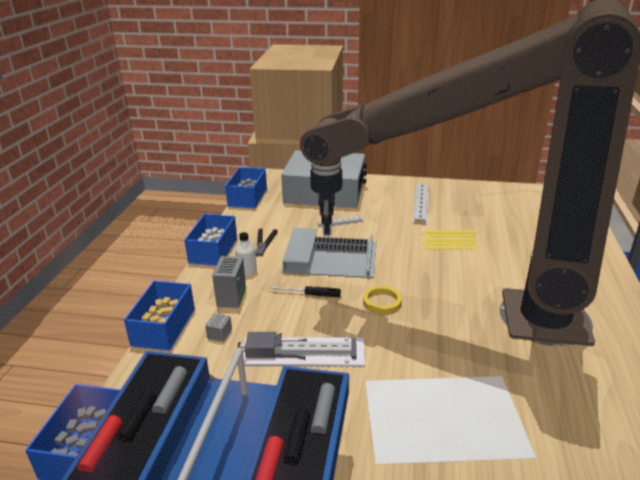

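The rail lies flat between the guides, with its front end at the stop (crop 665,330) and its far end under the tongue (crop 250,320). The plunger is pushed back and nothing else looks moved, so I'm handing in.

```bash
python3 -c "
from plant import ctrl
print(ctrl.sign_off())"
```

```text
the job is handed in; nothing more can be done
None
```

The mid-size rail is out of the rack and seated in the jig, and I handed the job in at about 21.6 s of the 51 s allowed. I lifted its front over the lip and drew it out endwise. I then slid the far end under the tongue, pushed the plunger back to about 12 mm (around 8.5 N), swung the front down behind the stop and let go.

**Raised on release:** the rail stayed about 0.6 mm above the bed, held there by friction between plunger and stop. I pressed it down with shut fingers at up to about 13 N. Both places I pressed then stopped at z = 23 mm, the height of a rail lying flat on the bed.

**Last pictures:** the front end is against the stop, the far end is under the tongue between the guides, and the plunger is pushed back. The gripper is clear, and nothing else appears to have moved.

**Disagreement:** the two cameras differed by a few mm sideways, so I aimed using the rail's known position in the gripper. I did not measure the final plunger travel; that it is held back comes only from the pictures.

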